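Sort the tasting table

ROBOT

A 6-joint arm with a two-finger parallel gripper is mounted at the origin on a cart in front of the work surface, level with it; the furniture and walls round the work are solid. World frame = base frame: x ahead of the robot, y to its left, z up, the work surface at z = 0. Lengths are in m, angles in rad, forces in N, time in s.
With the tool pointing down it reaches from about 0.35 to 0.975 m from the base axis. Payload 4.9 kg.
Tool frame: the origin (TCP) lies at the very end of the fingers, on their centre line; the grasp point (between the pads) lies 19 mm behind it; z points along the fingers, y is the direction in which the jaws open and shut (so a half turn about z gives the same grasp; the last joint's range is limited). The gripper opens to 85 mm and grips with 20 to 120 N. Pads are 22 mm wide; open, the fingers measure 114 mm over their backs; the gripper's body (76 mm by 85 mm) begins 54 mm behind the grasp point. The pads swing forward as they close: fully open they stand 13 mm farther back than shut.
Start: joints at [-1.436, 0.053, 1.613, -0, 1.476, -0.119], TCP at [0.157, -0.605, 0.231] pointing down, gripper open.
Joint ranges: [-3.01, 3.01], [-1.01, 2.22], [0.06, 2.58], [-1.02, 4.17], [0.09, 2.62], [-3.14, 3.14]. Speed limits (rad/s): [2.57, 2.57, 3.14, 3.14, 3.14, 3.14].

INTERFACE

Orientations are given as a unit quaternion [w, x, y, z].
In Python, from plant import state, eyes, job_done gives the robot as it stands.
- The arm moves only by the tool apply_moves, never from a script. Its argument "commands" is a list of rows, each an object with "linear": the shift along the tool's x, y, z in m, a list of three; "delta_rot": the turn, a rotation vector about the tool's x, y, z in degrees, a list of three; "fingers": the closure in counts, from 0 (fully open) to 255 (shut). In form: [{"linear": [x, y, z], "delta_rot": [wx, wy, wz], "fingers": fingers}, ...]. A call has exactly 8 rows; each row is the pose to reach, as a shift and turn from the pose commanded when the call began, along the tool's axes at that moment; what a row does not reach only later rows make up. A row lasts 1/10 s, in which the tool goes at most 50 mm and 8.59 degrees, less where a joint would pass 70% of its speed; a pose out of reach is approached as far as the arm can. A call with a gripper value outside its range is refused whole. The fingers move at their own pace and stop on an object; the grip force is fixed at half the most. Time passes only in rows, so rows that repeat a pose let the fingers close, or fill a call up. It gives the time, the measured TCP pose, the force and the opening at its end, in the units of the state.
- state(): the state, without advancing time (a new reading comes with each control period).
- eyes.grab_frame(name): name is "side" or "top"; returns the picture (480x640x3 uint8, red, green, blue); there is no depth.
- eyes.camera_params(name): a dict with "fx", "fy", "cx", "cy" (pixels), "k1" (the pictures are not rectified: a ray, as slopes to the right and down, at radius r is drawn at 1 + k1 r^2 times it, then the intrinsics apply), "position" and "rotation" of the camera in the world. Camera axes: x right, y down, z forward; pixel columns grow to the right and rows downward; lengths in m; the calibration is good to about 2 mm. A picture is of the moment at which its call begins. camera_params takes no time and is no camera call.
- job_done(): hands the job in, once; it reports no verdict.
The state is a dict: "time": time; "joint_pos": joint angles; "joint_vel": joint speeds; "joint_efforts": joint torques, N m; "tool_pos": TCP position; "tool_rot": TCP orientation; "contact_force": force on the tool from outside, world axes, zero at the start; "ft_torque": the same for the moment, N m; "gripper_width": opening from 0.0 (shut) to 1.0 (fully open).
Only numpy, scipy, OpenCV 4.12 (cv2) and the standard library are available. Lean on these libraries where they do the work, as an engineer would, in place of code of your own. Each camera call takes 0.05 s, during which the arm holds its last target.

TASK

Tidy the things along the near side of the tasting table by kind: lay both single cheese blocks flat on the empty wooden serving board, well in from its edges and not touching each other; stand the two black-lidded spread jars in the white caddy, one in each bay; and stand the jar of cocktail sticks in the small dark wooden box. Set everything down upright rather than dropping it, and leave the juice bottle and the cutlery cup alone.

Things in the scene. Friction and masses are not known exactly. Their poses are not given: they have to be found in the camera images.
- cheese_block_0: The larger cut block of pale cheese, loose on the tablecloth near the robot, about 40 (x) x 56 (y) x 37 (z) mm, uneven cut sides, 0.055 kg. Origin: centre of its underside; z up. Pinch it across x, the 40 mm width.
- cheese_block_2: The smaller cut block of pale cheese, loose on the tablecloth near the robot, about 36 (x) x 52 (y) x 31 (z) mm, uneven cut sides, 0.055 kg. Origin: centre of its underside; z up. Pinch it across x, the 36 mm width.
- spread_jar_0: The larger closed glass jar of spread with a black screw lid, loose on the tablecloth near the robot and round, 79 mm high, 0.27 kg. Body 72 mm across; lid 66 mm across, from 62 to 79 mm above the underside: grip it by the lid. Origin: centre of its underside; z up.
- spread_jar_1: The smaller closed glass jar of spread with a black screw lid, loose on the tablecloth near the robot and round, 67 mm high, 0.27 kg. Body 68 mm across; lid 62 mm across, from 50 to 67 mm above the underside: grip it by the lid. Origin: centre of its underside; z up.
- toothpick_jar: Small clear jar full of wooden cocktail sticks, loose and round, 45 mm across, 68 mm high, glass straight-sided from 0 to 64 mm above the underside. Origin: centre of its underside. 0.06 kg. z up.
- cheese_board: Empty, plain rectangular wooden serving board, 125 (x) x 225 (y) mm, flat top 16 mm above the table, fixed to the table. Target for both cheese blocks. Origin: centre of its underside; its y axis runs along its length. A tall fixed poster stand leans back behind the targets; nearest lower corner about x = 0.70, y = 0.11 m.
- jar_caddy: White plastic caddy, open at the top, 98 (x) x 188 (y) mm outside, 32 mm high, walls 5 mm, inner floor 5 mm above the table, fixed to the table. A 5 mm wall as high as the rim, across the middle at y = 0, parts it into two bays, each 88 (x) x 86.5 (y) mm inside and centred at y = +46 and -46 mm. Target for the two spread jars, one in each bay, either way round. Origin: centre of its underside.
- stick_box: Small square dark wooden box, open at the top, 80 x 80 mm outside, 36 mm high, walls 6 mm (68 x 68 mm inside), inner floor 6 mm above the table, a brass plate on two sides, fixed to the table. Target for the jar of cocktail sticks. Origin: centre of its underside.
- juice_bottle: Bystander: bottle of dark juice with a black cap, 61 mm across, 240 mm high, loose. Origin: centre of its underside. Leave it where it is.
- cutlery_cup: Bystander: clear cup with green and brown cutlery standing in it, 66 mm across, 141 mm high, loose. Origin: centre of its underside. Leave it where it is.
Things that resemble listed ones, but are neither listed nor needed, are in the scene too. What is shaped like the cheese_block_0 but orange is not meant. Leave any green look-alike of the spread_jar_1 alone.

How it is judged:
By the outcome, as a careful person would: the job done as asked, in the order asked, and still so for the second after the job is handed in, with the robot touching nothing.
It also fails if it takes over 125 s, if anything falls off the work surface, if the arm or the gripper's body presses on something with over 40 N, if the wrist force passes 120 N, or if a joint passes its speed limit or range.

## Working session

There is one attempt and no reset: what is moved stays moved. The work goes in short steps, Python scripts to look and compute and a tool call to move; the robot and the scene stay as the last step left them, time stands still between calls to the robot, and variables do not carry over. Pictures are saved under pics/ and viewed, and the job is handed in when it is done.

Besides the shell and the picture viewer there is one more tool, called after ">>>" as a command line: name --argument value ..., lists and objects as JSON in quotes. apply_moves: Moves the arm, as the interface text tells. Its arguments: {"type":"object","properties":{"commands":{"type":"array","items":{"type":"object","properties":{"linear":{"type":"array","items":{"type":"number"}},"delta_rot":{"type":"array","items":{"type":"number"}},"fingers":{"type":"number"}}}}},"required":["commands"]}

```bash
ls; mkdir -p pics; python3 - <<'E'
from plant import state, eyes
import cv2
for n in ("side","top"):
    im=eyes.grab_frame(n); cv2.imwrite(f"pics/{n}0.png",im[:,:,::-1]); print(n,eyes.camera_params(n))
print(state())
E
```

```text
pics
side {'fx': 500.55670603981, 'fy': 500.55670603981, 'cx': 320.01438903712534, 'cy': 247.8757694264091, 'k1': -0.09120319038086822, 'position': array([0.31379917, 0.91617037, 0.77510943]), 'rotation': array([ 0.05498131, -0.12947033,  0.90641225, -0.39828547])}
top {'fx': 469.50670253657296, 'fy': 469.50670253657296, 'cx': 323.27813422997275, 'cy': 240.6837805981735, 'k1': -0.05000432888503665, 'position': array([0.3841602 , 0.15522723, 1.16889844]), 'rotation': array([-0.04651522,  0.71214435, -0.69801048,  0.05889085])}
{'time': 0.1, 'joint_pos': array([-1.43598299e+00,  5.33152926e-02,  1.61419624e+00, -8.71416494e-06,
        1.47600795e+00, -1.18952470e-01]), 'joint_vel': array([ 0.002572  , -0.00022963, -0.00432985, -0.00026376,  0.00116908,
       -0.00131204]), 'joint_efforts': array([-3.25058090e-05, -3.94903135e+01, -3.71362281e+01, -9.03575506e-05,
        3.91333466e-03, -1.38245281e-05]), 'tool_pos': array([ 0.15685469, -0.60439478,  0.23014718]), 'tool_rot': array([-9.63352480e-04,  9.91960645e-01,  1.26543076e-01, -1.19772219e-05]), 'contact_force': array([-0.61376191, -1.51464295,  0.60444473]), 'ft_torque': array([-0.05202733,  0.06200161, -0.0619787 ]), 'gripper_width': 1.0023209005206009}
```

View pics/side0.png

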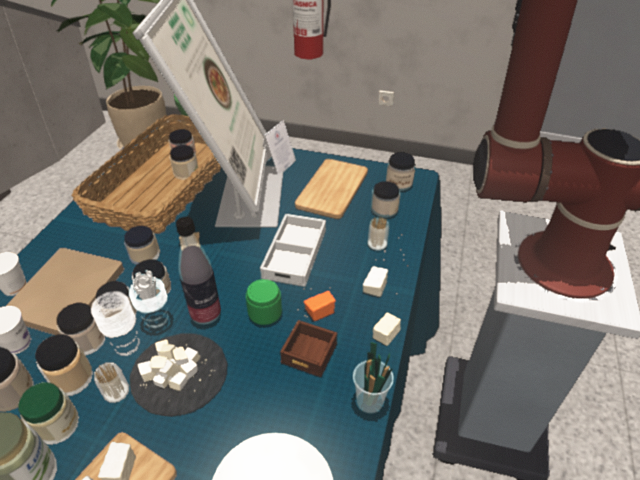

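View pics/top0.png

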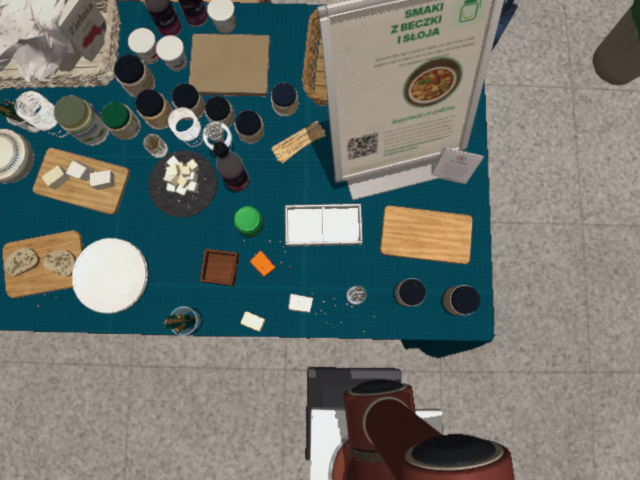

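The side view shows the cheese blocks at about (375,281) and (387,328), the stick jar at (378,233), and the jars at (386,199) and (401,170). The top view shows the blocks at (301,302) and (252,321), the stick jar at (357,295), and the jars at (410,292) and (462,300). The targets in the top view are the board (427,235), caddy (323,225) and box (220,267).

```bash
cat > h.py <<'E'
import numpy as np, cv2
from scipy.spatial.transform import Rotation as R
from plant import state, eyes
def cam(n):
    p=eyes.camera_params(n); K=np.array([[p['fx'],0,p['cx']],[0,p['fy'],p['cy']],[0,0,1]]); d=np.array([p['k1'],0,0,0.])
    q=p['rotation']; return K,d,R.from_quat([q[1],q[2],q[3],q[0]]).as_matrix(),p['position']
def ray(n,uv):
    K,d,M,o=cam(n); s=cv2.undistortPoints(np.array(uv,float).reshape(-1,1,2),K,d).reshape(-1,2)
    return o,(M@np.c_[s,np.ones(len(s))].T).T
def onz(n,uv,z):
    o,v=ray(n,uv); return o+v*((z-o[2])/v[:,2])[:,None]
def proj(n,P):
    K,d,M,o=cam(n); return cv2.projectPoints(((np.atleast_2d(P)-o)@M).reshape(-1,1,3),np.zeros(3),np.zeros(3),K,d)[0].reshape(-1,2)
def tri(uva,uvb):
    oa,a=ray('top',[uva]);ob,b=ray('side',[uvb]);a=a[0];b=b[0]
    t=np.linalg.lstsq(np.c_[a,-b],ob-oa,rcond=None)[0]
    pa=oa+a*t[0];pb=ob+b*t[1];return (pa+pb)/2,np.linalg.norm(pa-pb)
def shot(n,name):
    im=np.ascontiguousarray(eyes.grab_frame(n)[:,:,::-1]);cv2.imwrite(f'pics/{name}.png',im);return im
def crop(im,x0,y0,x1,y1,f,name):
    cv2.imwrite(f'pics/{name}.png',cv2.resize(im[y0:y1,x0:x1],None,fx=f,fy=f,interpolation=cv2.INTER_CUBIC))
def rel(target,yaw):
    """shift in current tool axes from measured TCP to target & yaw of the jaw (y) axis"""
    s=state();q=s['tool_rot'];M=R.from_quat([q[1],q[2],q[3],q[0]]).as_matrix()
    d=M.T@(np.array(target)-s['tool_pos'])
    return d,M,s
E
python3 - <<'E'
from h import *
t=cv2.imread('pics/top0.png');s=cv2.imread('pics/side0.png')
crop(t,190,180,490,340,2.6,'c_top');crop(s,230,140,450,430,2,'c_side')
print(tri((301,302),(375,276)),tri((252,321),(387,324)))
print(tri((410,292),(386,190)),tri((462,300),(401,162)))
print(onz('top',[(0,331),(490,338)],0))
E
```

```text
(array([0.40437921, 0.18757898, 0.03000156]), np.float64(0.0017475564644588246)) (array([0.35689799, 0.30389886, 0.02767887]), np.float64(0.0015739833146579234))
(array([ 0.4320617 , -0.06895268,  0.06512937]), np.float64(0.0010775640752879521)) (array([ 0.4155749 , -0.18997077,  0.07286975]), np.float64(0.00014033591239055328))
[[ 0.31635758  0.93401772  0.        ]
 [ 0.32505536 -0.28147577  0.        ]]
```

View pics/c_top.png

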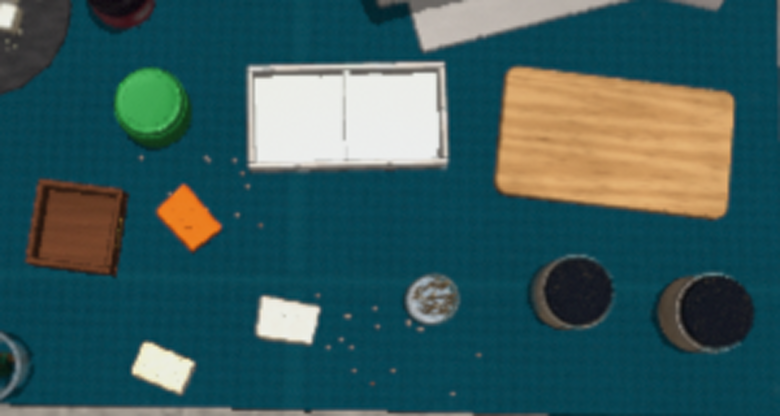

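View pics/c_side.png

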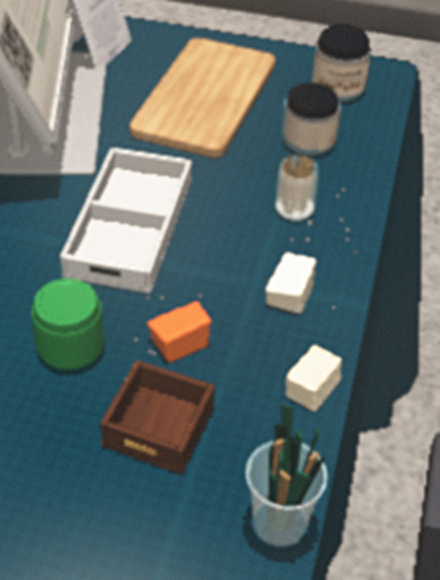

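These crops settle the candidates:
- **Cheese blocks:** the pale ones at top (301,302) and (252,321). The orange one at (262,263) is a decoy, and the cubes and blocks further left sit on the slate and on another board.
- **Spread jars:** the two black lids on the near side at (410,292) and (462,300). The green one at (248,221) is a decoy, and the far black-lidded jars are not on the near side.
- **Stick jar:** the one at (357,295). The similar one at (155,147) is on the far side.

Next I'll measure precisely.

```bash
cat > meas.py <<'E'
from h import *
def best(mask,uv):
    n,l,st,c=cv2.connectedComponentsWithStats(mask.astype(np.uint8)); 
    k=l[uv[1],uv[0]]
    if k==0:
        c[0]=1e9;k=int(np.argmin(np.hypot(*(c-np.array(uv)).T)))
    return (l==k).astype(np.uint8),st[k][4]
def rect(n,mask,z):
    cs,_=cv2.findContours(mask,cv2.RETR_EXTERNAL,cv2.CHAIN_APPROX_NONE);c=max(cs,key=len).reshape(-1,2)
    P=onz(n,c,z)[:,:2]; P2=(P*1000).astype(np.float32); r=cv2.minAreaRect(P2); b=cv2.boxPoints(r)
    e=[b[1]-b[0],b[2]-b[1]]; e=sorted(e,key=np.linalg.norm)
    a=np.degrees(np.arctan2(e[1][1],e[1][0]))%180
    return np.round(r[0],1),[round(float(np.linalg.norm(x)),1) for x in e],round(float(a),1)
E
python3 - <<'E'
from meas import *
t=cv2.imread('pics/top0.png');hsv=cv2.cvtColor(t,cv2.COLOR_BGR2HSV).astype(int);H,S,V=hsv[...,0],hsv[...,1],hsv[...,2]
white=(S<90)&(V>130)
for nm,uv,z,m in [('blkA',(301,302),.034,white),('blkB',(252,321),.034,white),('caddy',(323,225),.032,(S<90)&(V>110)),
  ('board',(427,235),.016,(H<30)&(S>60)&(V>100)),('box',(220,267),.036,((H<20)|(H>170))&(S>60)&(V<190)&(V>20)),
  ('jar1',(410,292),.067,V<50),('jar0',(462,300),.079,V<50),('sticks',(357,295),.066,(S<130)&(V>70))]:
    mk,a=best(m,uv); print(nm,a,rect('top',mk,z))
E
```

```text
blkA 346 (array([402.9, 190.4]), [37.3, 54.7], 79.9)
blkB 291 (array([358.1, 302.7]), [32.7, 50.9], 68.8)
caddy 3042 (array([597.1, 137.5]), [100.3, 189.4], 91.3)
board 4379 (array([ 579.5, -121.3]), [125.9, 225.3], 84.3)
box 1142 (array([485.6, 387.4]), [79.7, 84.4], 83.8)
jar1 513 (array([433.8, -73.3]), [57.6, 59.1], 135.2)
jar0 605 (array([ 415.7, -196.3]), [60.3, 64.4], 90.8)
sticks 347 (array([421. ,  58.4]), [46.9, 51.3], 0.7)
```

```bash
cat >> h.py <<'E'
def plan(x,y,z,jaw):
    """print the shift (mm) in present tool axes and turn about tool z (deg) to reach TCP xyz, jaw axis at angle jaw"""
    s=state();q=s['tool_rot'];M=R.from_quat([q[1],q[2],q[3],q[0]]).as_matrix()
    d=M.T@(np.array([x,y,z])-s['tool_pos']); Y=M[:,1]; cur=np.degrees(np.arctan2(Y[1],Y[0]))
    w=(jaw-cur+90)%180-90
    print('shift mm',np.round(d*1000,1),'rot',round(-w,1),'| tcp',np.round(s['tool_pos'],4),'jaw',round(cur,1),'tilt',np.round(M[:2,2],4),'w',round(s['gripper_width'],3),'t',round(s['time'],2),'F',np.round(s['contact_force'],1))
E
python3 - <<'E'
from meas import *
print(onz('top',[(412.1,292)],.067),onz('top',[(465.4,300)],.079))
plan(.36,-.35,.23,-10)
# overlay check of measured points
t=cv2.imread('pics/top0.png');s=cv2.imread('pics/side0.png')
pts=[(.403,.1905,.037),(.358,.303,.031),(.4335,-.0735,.067),(.4155,-.197,.079),(.421,.058,.068),(.4865,.390,.006),(.596,.1835,.005),(.598,.0915,.005),(.5795,-.122,.016)]
for p in pts:
    for n,im in(('top',t),('side',s)):
        u=proj(n,p)[0]; cv2.drawMarker(im,(int(round(u[0])),int(round(u[1]))),(0,0,255),cv2.MARKER_CROSS,7,1)
a=cv2.resize(t[180:340,190:490],(780,416));b=cv2.resize(s[140:430,230:450],(440,580))
cv2.imwrite('pics/ov_t.png',a);cv2.imwrite('pics/ov_s.png',b)
E
```

```text
[[ 0.43260214 -0.07348807  0.067     ]] [[ 0.41559138 -0.19607091  0.079     ]]
shift mm [ 260.5 -195.2    0.6] rot -65.5 | tcp [ 0.1569 -0.6044  0.2301] jaw -75.5 tilt [-0.0003  0.0019] w 1.002 t 0.1 F [-0.6 -1.5  0.6]
```

View pics/ov_t.png

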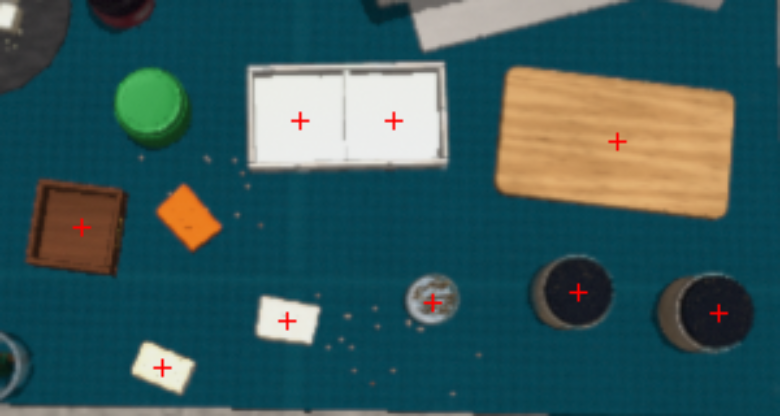

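View pics/ov_s.png

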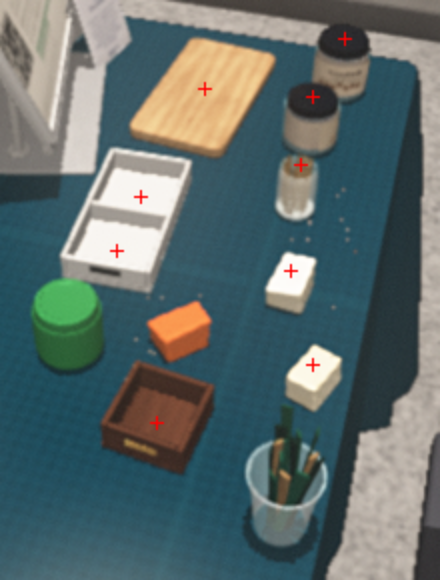

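The measured points land on the right features in both views, so I'm moving.

>>> apply_moves --commands '[{"linear": [0.015, -0.01, 0], "delta_rot": [0, 0, -4], "fingers": 0}, {"linear": [0.05, -0.035, 0], "delta_rot": [0, 0, -12], "fingers": 0}, {"linear": [0.09, -0.065, 0], "delta_rot": [0, 0, -20], "fingers": 0}, {"linear": [0.13, -0.1, 0], "delta_rot": [0, 0, -28], "fingers": 0}, {"linear": [0.17, -0.13, 0], "delta_rot": [0, 0, -36], "fingers": 0}, {"linear": [0.205, -0.155, 0], "delta_rot": [0, 0, -44], "fingers": 0}, {"linear": [0.235, -0.175, 0], "delta_rot": [0, 0, -52], "fingers": 0}, {"linear": [0.26, -0.195, 0], "delta_rot": [0, 0, -60], "fingers": 0}]'

```text
time: 0.9
tool_pos: [0.3606, -0.349, 0.2309]
tool_rot: [-0.0, 0.794, 0.608, 0.0]
contact_force: [0.4, -0.5, 0.9]
gripper_width: 1.004
```

```bash
python3 -c "
from h import *
plan(.403,.1905,.12,-10.1)"
```

```text
shift mm [532.  -99.3 111.1] rot -5.0 | tcp [ 0.3606 -0.349   0.2309] jaw -15.1 tilt [-0.0001  0.0004] w 1.004 t 0.9 F [ 0.4 -0.5  0.9]
```

>>> apply_moves --commands '[{"linear": [0.02, -0.004, 0], "delta_rot": [0, 0, -1], "fingers": 0}, {"linear": [0.06, -0.011, 0.005], "delta_rot": [0, 0, -2], "fingers": 0}, {"linear": [0.105, -0.02, 0.01], "delta_rot": [0, 0, -3], "fingers": 0}, {"linear": [0.15, -0.028, 0.015], "delta_rot": [0, 0, -4], "fingers": 0}, {"linear": [0.195, -0.036, 0.02], "delta_rot": [0, 0, -5], "fingers": 0}, {"linear": [0.24, -0.045, 0.025], "delta_rot": [0, 0, -5], "fingers": 0}, {"linear": [0.285, -0.053, 0.03], "delta_rot": [0, 0, -5], "fingers": 0}, {"linear": [0.33, -0.0615, 0.035], "delta_rot": [0, 0, -5], "fingers": 0}]'

```text
time: 1.7
tool_pos: [0.3879, -0.0147, 0.1959]
tool_rot: [0.0, 0.769, 0.64, 0.0]
contact_force: [0.9, 0.7, -0.2]
gripper_width: 0.997
```

```bash
python3 -c "
from h import *
plan(.403,.1905,.06,-10.1)"
```

```text
shift mm [204.5 -22.5 135.9] rot -0.4 | tcp [ 0.3879 -0.0147  0.1959] jaw -10.5 tilt [ 0.0005 -0.0001] w 0.997 t 1.7 F [ 0.9  0.7 -0.2]
```

>>> apply_moves --commands '[{"linear": [0.04, -0.005, 0.01], "delta_rot": [0, 0, 0], "fingers": 0}, {"linear": [0.08, -0.01, 0.03], "delta_rot": [0, 0, 0], "fingers": 0}, {"linear": [0.12, -0.014, 0.055], "delta_rot": [0, 0, 0], "fingers": 0}, {"linear": [0.155, -0.018, 0.08], "delta_rot": [0, 0, 0], "fingers": 0}, {"linear": [0.18, -0.02, 0.1], "delta_rot": [0, 0, 0], "fingers": 0}, {"linear": [0.195, -0.0215, 0.12], "delta_rot": [0, 0, 0], "fingers": 0}, {"linear": [0.2045, -0.0225, 0.13], "delta_rot": [0, 0, 0], "fingers": 0}, {"linear": [0.2045, -0.0225, 0.136], "delta_rot": [0, 0, 0], "fingers": 0}]'

```text
time: 2.5
tool_pos: [0.4026, 0.1891, 0.0592]
tool_rot: [-0.0, 0.768, 0.64, -0.001]
contact_force: [-0.1, -0.9, 1.3]
gripper_width: 0.997
```

```bash
python3 -c "
from h import *
plan(.403,.1905,.004,-10.1)
s=shot('side','s1');crop(s,300,180,460,380,3,'s1c')"
```

```text
shift mm [ 1.5  0.3 55.2] rot -0.3 | tcp [0.4026 0.1891 0.0592] jaw -10.4 tilt [-0.002  -0.0006] w 0.997 t 2.5 F [-0.1 -0.9  1.3]
```

View pics/s1c.png

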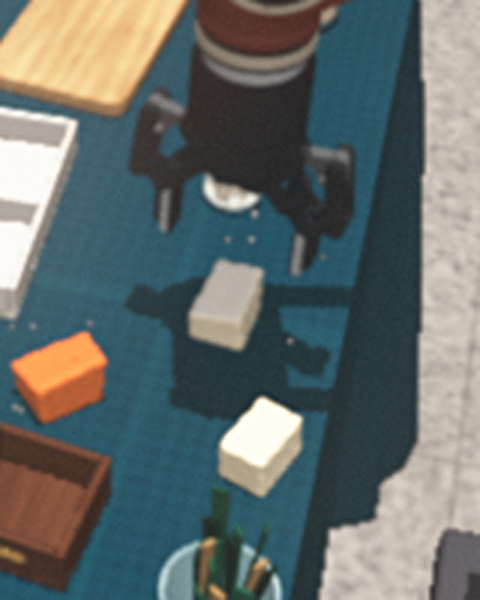

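The open fingers, with tips at about (355,256) and (399,270), straddle block A at (375,281). Descending and closing.

>>> apply_moves --commands '[{"linear": [0.0, 0, 0.015], "delta_rot": [0, 0, 0], "fingers": 0}, {"linear": [0.001, 0, 0.035], "delta_rot": [0, 0, 0], "fingers": 0}, {"linear": [0.001, 0, 0.05], "delta_rot": [0, 0, 0], "fingers": 0}, {"linear": [0.001, 0, 0.055], "delta_rot": [0, 0, 0], "fingers": 0}, {"linear": [0.001, 0, 0.055], "delta_rot": [0, 0, 0], "fingers": 255}, {"linear": [0.001, 0, 0.055], "delta_rot": [0, 0, 0], "fingers": 255}, {"linear": [0.001, 0, 0.055], "delta_rot": [0, 0, 0], "fingers": 255}, {"linear": [0.001, 0, 0.055], "delta_rot": [0, 0, 0], "fingers": 255}]'

```text
time: 3.35
tool_pos: [0.4051, 0.19, 0.0071]
tool_rot: [0.001, 0.769, 0.64, 0.002]
contact_force: [0.8, -0.7, 0.4]
gripper_width: 0.424
```

```bash
python3 -c "
from h import *
plan(.403,.1905,.15,-10.1)"
```

```text
shift mm [   0.3   -1.7 -142.9] rot -0.4 | tcp [0.4051 0.19   0.0071] jaw -10.5 tilt [0.0034 0.0008] w 0.424 t 3.35 F [ 0.8 -0.7  0.4]
```

>>> apply_moves --commands '[{"linear": [0, 0, 0], "delta_rot": [0, 0, 0], "fingers": 255}, {"linear": [0, 0, -0.003], "delta_rot": [0, 0, 0], "fingers": 255}, {"linear": [0, 0, -0.015], "delta_rot": [0, 0, 0], "fingers": 255}, {"linear": [0, 0, -0.035], "delta_rot": [0, 0, 0], "fingers": 255}, {"linear": [0, 0, -0.065], "delta_rot": [0, 0, 0], "fingers": 255}, {"linear": [0, 0, -0.095], "delta_rot": [0, 0, 0], "fingers": 255}, {"linear": [0, 0, -0.125], "delta_rot": [0, 0, 0], "fingers": 255}, {"linear": [0, 0, -0.14], "delta_rot": [0, 0, 0], "fingers": 255}]'

```text
time: 4.15
tool_pos: [0.4045, 0.1901, 0.149]
tool_rot: [0.001, 0.769, 0.64, 0.002]
contact_force: [-0.2, 0.3, -1.3]
gripper_width: 0.419
```

```bash
python3 -c "
from h import *
plan(.575,-.172,.10,-5.7)
s=shot('side','s2');crop(s,300,140,460,340,3,'s2c')"
```

```text
shift mm [-325.3  233.1   49.2] rot -4.7 | tcp [0.4045 0.1901 0.149 ] jaw -10.4 tilt [0.0043 0.0013] w 0.419 t 4.15 F [-0.2  0.3 -1.3]
```

View pics/s2c.png

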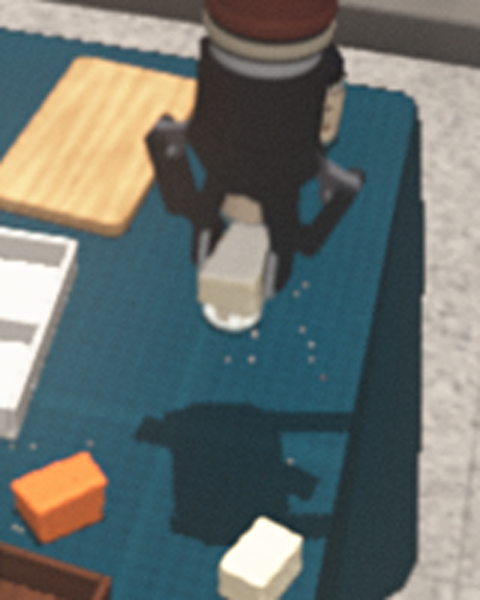

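Block A is held level, at about (380,225) in the side view. Carrying it to the board.

>>> apply_moves --commands '[{"linear": [-0.01, 0.007, 0], "delta_rot": [0, 0, 0], "fingers": 255}, {"linear": [-0.035, 0.025, 0], "delta_rot": [0, 0, 0], "fingers": 255}, {"linear": [-0.07, 0.05, 0], "delta_rot": [0, 0, -1], "fingers": 255}, {"linear": [-0.11, 0.079, 0], "delta_rot": [0, 0, -2], "fingers": 255}, {"linear": [-0.15, 0.1075, 0], "delta_rot": [0, 0, -3], "fingers": 255}, {"linear": [-0.19, 0.136, 0], "delta_rot": [0, 0, -4], "fingers": 255}, {"linear": [-0.23, 0.165, 0], "delta_rot": [0, 0, -4.7], "fingers": 255}, {"linear": [-0.265, 0.19, 0], "delta_rot": [0, 0, -4.7], "fingers": 255}]'

```text
time: 5.0
tool_pos: [0.5414, -0.1083, 0.1431]
tool_rot: [-0.001, 0.742, 0.67, -0.001]
contact_force: [-0.2, 0.9, 0.7]
gripper_width: 0.424
```

```bash
python3 -c "
from h import *
plan(.5745,-.172,.06,-5.7)"
```

```text
shift mm [-60.   39.7  82.9] rot -0.1 | tcp [ 0.5414 -0.1083  0.1431] jaw -5.8 tilt [-0.0033  0.0008] w 0.424 t 5.0 F [-0.2  0.9  0.7]
```

>>> apply_moves --commands '[{"linear": [-0.025, 0.017, 0.01], "delta_rot": [0, 0, 0], "fingers": 255}, {"linear": [-0.042, 0.028, 0.025], "delta_rot": [0, 0, 0], "fingers": 255}, {"linear": [-0.053, 0.035, 0.045], "delta_rot": [0, 0, 0], "fingers": 255}, {"linear": [-0.059, 0.039, 0.06], "delta_rot": [0, 0, 0], "fingers": 255}, {"linear": [-0.06, 0.04, 0.073], "delta_rot": [0, 0, 0], "fingers": 255}, {"linear": [-0.06, 0.04, 0.08], "delta_rot": [0, 0, 0], "fingers": 255}, {"linear": [-0.06, 0.04, 0.083], "delta_rot": [0, 0, 0], "fingers": 255}, {"linear": [-0.06, 0.04, 0.083], "delta_rot": [0, 0, 0], "fingers": 255}]'

```text
time: 5.8
tool_pos: [0.5758, -0.1685, 0.0622]
tool_rot: [-0.0, 0.741, 0.671, -0.0]
contact_force: [-0.3, -0.7, -1.1]
gripper_width: 0.422
```

```bash
python3 -c "
from h import *
plan(.5745,-.172,.023,-5.7)
s=shot('side','s3');crop(s,280,120,440,280,4,'s3c')"
```

```text
shift mm [-3.7 -0.9 39.2] rot -0.0 | tcp [ 0.5758 -0.1685  0.0622] jaw -5.7 tilt [-0.0003  0.0002] w 0.422 t 5.8 F [-0.3 -0.7 -1.1]
```

View pics/s3c.png

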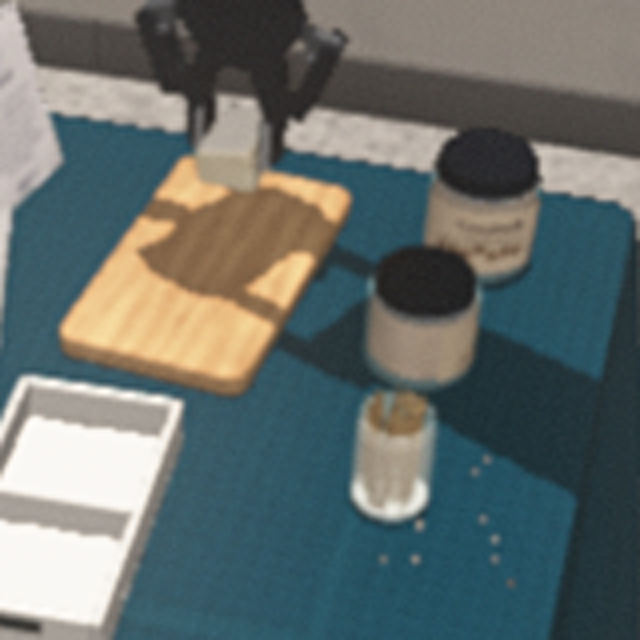

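>>> apply_moves --commands '[{"linear": [-0.001, 0, 0.01], "delta_rot": [0, 0, 0], "fingers": 255}, {"linear": [-0.003, 0, 0.02], "delta_rot": [0, 0, 0], "fingers": 255}, {"linear": [-0.003, 0, 0.028], "delta_rot": [0, 0, 0], "fingers": 255}, {"linear": [-0.003, 0, 0.033], "delta_rot": [0, 0, 0], "fingers": 255}, {"linear": [-0.003, 0, 0.036], "delta_rot": [0, 0, 0], "fingers": 255}, {"linear": [-0.003, 0, 0.038], "delta_rot": [0, 0, 0], "fingers": 255}, {"linear": [-0.003, 0, 0.039], "delta_rot": [0, 0, 0], "fingers": 255}, {"linear": [-0.003, 0, 0.039], "delta_rot": [0, 0, 0], "fingers": 255}]'

```text
time: 6.65
tool_pos: [0.5759, -0.1721, 0.0234]
tool_rot: [0.0, 0.742, 0.671, 0.0]
contact_force: [0.3, 1.1, -0.9]
gripper_width: 0.423
```

```bash
python3 -c "
from h import *
plan(.5745,-.172,.023,-5.7)
s=shot('side','s4');crop(s,280,120,440,280,4,'s4c')"
```

```text
shift mm [ 0.  -1.4  0.4] rot -0.1 | tcp [ 0.5759 -0.1721  0.0234] jaw -5.8 tilt [ 0.0003 -0.0001] w 0.423 t 6.65 F [ 0.3  1.1 -0.9]
```

View pics/s4c.png

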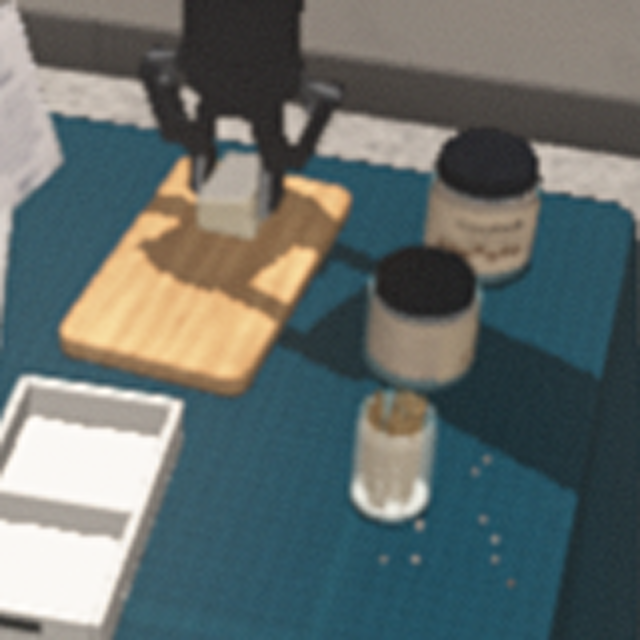

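>>> apply_moves --commands '[{"linear": [0, 0, 0.0005], "delta_rot": [0, 0, 0], "fingers": 255}, {"linear": [0, 0, 0.001], "delta_rot": [0, 0, 0], "fingers": 255}, {"linear": [0, 0, 0.001], "delta_rot": [0, 0, 0], "fingers": 255}, {"linear": [0, 0, 0.0015], "delta_rot": [0, 0, 0], "fingers": 255}, {"linear": [0, 0, 0.0015], "delta_rot": [0, 0, 0], "fingers": 255}, {"linear": [0, 0, 0.002], "delta_rot": [0, 0, 0], "fingers": 255}, {"linear": [0, 0, 0.002], "delta_rot": [0, 0, 0], "fingers": 255}, {"linear": [0, 0, 0.002], "delta_rot": [0, 0, 0], "fingers": 255}]'

```text
time: 7.5
tool_pos: [0.576, -0.1722, 0.0229]
tool_rot: [0.0, 0.742, 0.671, -0.0]
contact_force: [-3.7, 1.1, 8.9]
gripper_width: 0.424
```

```bash
python3 -c "
from h import *
plan(.5745,-.172,.023,-5.7)"
```

```text
shift mm [ 0.1 -1.6 -0.1] rot -0.1 | tcp [ 0.576  -0.1722  0.0229] jaw -5.8 tilt [-0.     -0.0001] w 0.424 t 7.5 F [-3.7  1.1  8.9]
```

Contact at 9 N: the block is seated. Releasing and rising.

>>> apply_moves --commands '[{"linear": [0, 0, -0.001], "delta_rot": [0, 0, 0], "fingers": 110}, {"linear": [0, 0, -0.001], "delta_rot": [0, 0, 0], "fingers": 90}, {"linear": [0, 0, -0.001], "delta_rot": [0, 0, 0], "fingers": 40}, {"linear": [0, 0, -0.001], "delta_rot": [0, 0, 0], "fingers": 0}, {"linear": [0, 0, -0.02], "delta_rot": [0, 0, 0], "fingers": 0}, {"linear": [0, 0, -0.06], "delta_rot": [0, 0, 0], "fingers": 0}, {"linear": [0, 0, -0.1], "delta_rot": [0, 0, 0], "fingers": 0}, {"linear": [0, 0, -0.13], "delta_rot": [0, 0, 0], "fingers": 0}]'

```text
time: 8.3
tool_pos: [0.5764, -0.1724, 0.1539]
tool_rot: [0.001, 0.742, 0.671, 0.001]
contact_force: [-0.1, -0.7, -0.1]
gripper_width: 1.006
```

```bash
python3 -c "
from h import *
plan(.358,.303,.10,-21.2)"
```

```text
shift mm [ 451.1 -265.1   53. ] rot 15.4 | tcp [ 0.5764 -0.1724  0.1539] jaw -5.8 tilt [ 0.0022 -0.0009] w 1.006 t 8.3 F [-0.1 -0.7 -0.1]
```

>>> apply_moves --commands '[{"linear": [0.015, -0.009, 0], "delta_rot": [0, 0, 0], "fingers": 0}, {"linear": [0.05, -0.029, 0], "delta_rot": [0, 0, 2], "fingers": 0}, {"linear": [0.09, -0.053, 0], "delta_rot": [0, 0, 4], "fingers": 0}, {"linear": [0.13, -0.076, 0], "delta_rot": [0, 0, 6], "fingers": 0}, {"linear": [0.17, -0.1, 0], "delta_rot": [0, 0, 8], "fingers": 0}, {"linear": [0.21, -0.123, 0], "delta_rot": [0, 0, 10], "fingers": 0}, {"linear": [0.25, -0.147, 0], "delta_rot": [0, 0, 12], "fingers": 0}, {"linear": [0.29, -0.1705, 0], "delta_rot": [0, 0, 14], "fingers": 0}]'

```text
time: 9.1
tool_pos: [0.4331, 0.1351, 0.15]
tool_rot: [-0.0, 0.818, 0.575, -0.001]
contact_force: [0.2, 1.0, -0.5]
gripper_width: 1.0
```

```bash
python3 -c "
from h import *
plan(.358,.303,.05,-21.2)"
```

```text
shift mm [ 132.4 -127.5  100.1] rot 1.3 | tcp [0.4331 0.1351 0.15  ] jaw -19.9 tilt [-0.0015  0.    ] w 1.0 t 9.1 F [ 0.2  1.  -0.5]
```

>>> apply_moves --commands '[{"linear": [0.03, -0.03, 0.01], "delta_rot": [0, 0, 1.3], "fingers": 0}, {"linear": [0.06, -0.057, 0.03], "delta_rot": [0, 0, 1.3], "fingers": 0}, {"linear": [0.085, -0.082, 0.05], "delta_rot": [0, 0, 1.3], "fingers": 0}, {"linear": [0.107, -0.103, 0.07], "delta_rot": [0, 0, 1.3], "fingers": 0}, {"linear": [0.122, -0.1175, 0.085], "delta_rot": [0, 0, 1.3], "fingers": 0}, {"linear": [0.13, -0.125, 0.095], "delta_rot": [0, 0, 1.3], "fingers": 0}, {"linear": [0.1325, -0.1275, 0.1], "delta_rot": [0, 0, 1.3], "fingers": 0}, {"linear": [0.1325, -0.1275, 0.1], "delta_rot": [0, 0, 1.3], "fingers": 0}]'

```text
time: 9.9
tool_pos: [0.3594, 0.3009, 0.0504]
tool_rot: [0.0, 0.824, 0.566, -0.001]
contact_force: [0.9, 0.8, -0.0]
gripper_width: 0.995
```

```bash
python3 -c "
from h import *
plan(.358,.303,.004,-21.2)
s=shot('side','s5');crop(s,290,120,470,420,2,'s5c')"
```

```text
shift mm [ 1.5 -2.  46.4] rot 0.2 | tcp [0.3594 0.3009 0.0504] jaw -21.0 tilt [-0.0014 -0.0011] w 0.995 t 9.9 F [ 0.9  0.8 -0. ]
```

View pics/s5c.png

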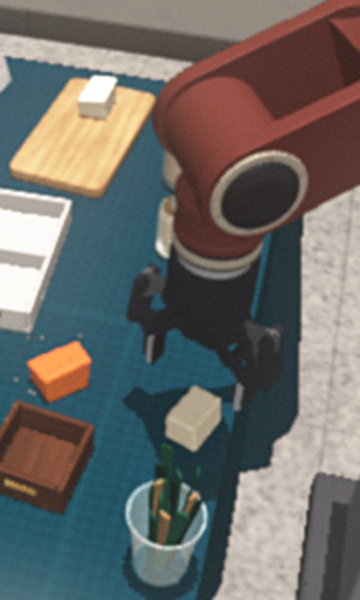

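Block A lies flat on the board at about (339,167), and the fingers straddle block B at (387,328).

>>> apply_moves --commands '[{"linear": [0.001, -0.001, 0.012], "delta_rot": [0, 0, 0], "fingers": 0}, {"linear": [0.001, -0.001, 0.03], "delta_rot": [0, 0, 0], "fingers": 0}, {"linear": [0.001, -0.001, 0.042], "delta_rot": [0, 0, 0], "fingers": 0}, {"linear": [0.001, -0.001, 0.046], "delta_rot": [0, 0, 0], "fingers": 0}, {"linear": [0.001, -0.001, 0.046], "delta_rot": [0, 0, 0], "fingers": 255}, {"linear": [0.001, -0.001, 0.046], "delta_rot": [0, 0, 0], "fingers": 255}, {"linear": [0.001, -0.001, 0.046], "delta_rot": [0, 0, 0], "fingers": 255}, {"linear": [0.001, -0.001, 0.046], "delta_rot": [0, 0, 0], "fingers": 255}]'

```text
time: 10.75
tool_pos: [0.3604, 0.3033, 0.0068]
tool_rot: [0.0, 0.824, 0.566, 0.001]
contact_force: [1.9, 0.6, -0.1]
gripper_width: 0.372
```

>>> apply_moves --commands '[{"linear": [0, 0, 0], "delta_rot": [0, 0, 0], "fingers": 255}, {"linear": [0, 0, -0.003], "delta_rot": [0, 0, 0], "fingers": 255}, {"linear": [0, 0, -0.015], "delta_rot": [0, 0, 0], "fingers": 255}, {"linear": [0, 0, -0.035], "delta_rot": [0, 0, 0], "fingers": 255}, {"linear": [0, 0, -0.065], "delta_rot": [0, 0, 0], "fingers": 255}, {"linear": [0, 0, -0.095], "delta_rot": [0, 0, 0], "fingers": 255}, {"linear": [0, 0, -0.125], "delta_rot": [0, 0, 0], "fingers": 255}, {"linear": [0, 0, -0.14], "delta_rot": [0, 0, 0], "fingers": 255}]'

```text
time: 11.55
tool_pos: [0.3605, 0.3034, 0.1489]
tool_rot: [0.0, 0.824, 0.566, 0.003]
contact_force: [0.4, 0.5, -0.3]
gripper_width: 0.375
```

```bash
python3 -c "
from h import *
plan(.5845,-.072,.145,-5.7)
s=shot('side','s6');crop(s,290,120,470,420,2,'s6c')"
```

```text
shift mm [-269.9  343.9    3.9] rot -15.4 | tcp [0.3605 0.3034 0.1489] jaw -21.1 tilt [0.0043 0.0026] w 0.375 t 11.55 F [ 0.4  0.5 -0.3]
```

View pics/s6c.png

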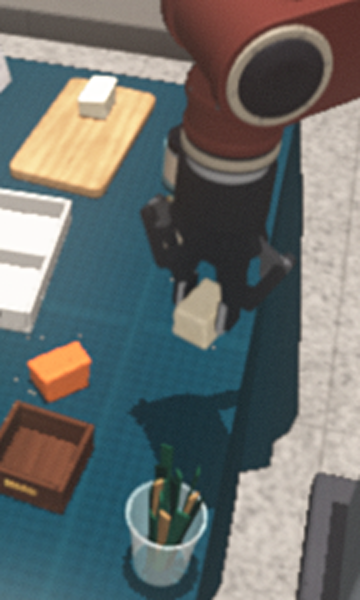

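Block B is held at about (388,277). Carrying it 437 mm to the board.

>>> apply_moves --commands '[{"linear": [-0.006, 0.008, 0], "delta_rot": [0, 0, 0], "fingers": 255}, {"linear": [-0.022, 0.028, 0], "delta_rot": [0, 0, -1], "fingers": 255}, {"linear": [-0.046, 0.059, 0], "delta_rot": [0, 0, -3], "fingers": 255}, {"linear": [-0.073, 0.093, 0], "delta_rot": [0, 0, -5], "fingers": 255}, {"linear": [-0.1, 0.1275, 0], "delta_rot": [0, 0, -7], "fingers": 255}, {"linear": [-0.127, 0.162, 0], "delta_rot": [0, 0, -9], "fingers": 255}, {"linear": [-0.154, 0.196, 0], "delta_rot": [0, 0, -11], "fingers": 255}, {"linear": [-0.18, 0.2295, 0], "delta_rot": [0, 0, -13], "fingers": 255}]'

```text
time: 12.4
tool_pos: [0.508, 0.0498, 0.1426]
tool_rot: [-0.001, 0.755, 0.656, -0.002]
contact_force: [1.1, 0.9, -0.0]
gripper_width: 0.373
```

```bash
python3 -c "
from h import *
plan(.5845,-.072,.06,-5.7)"
```

```text
shift mm [-109.9   93.1   82.2] rot -2.3 | tcp [0.508  0.0498 0.1426] jaw -8.0 tilt [-0.0043  0.0001] w 0.373 t 12.4 F [ 1.1  0.9 -0. ]
```

>>> apply_moves --commands '[{"linear": [-0.03, 0.0255, 0], "delta_rot": [0, 0, -1], "fingers": 255}, {"linear": [-0.055, 0.0465, 0.008], "delta_rot": [0, 0, -2], "fingers": 255}, {"linear": [-0.077, 0.065, 0.022], "delta_rot": [0, 0, -2.3], "fingers": 255}, {"linear": [-0.094, 0.08, 0.04], "delta_rot": [0, 0, -2.3], "fingers": 255}, {"linear": [-0.105, 0.089, 0.058], "delta_rot": [0, 0, -2.3], "fingers": 255}, {"linear": [-0.11, 0.093, 0.073], "delta_rot": [0, 0, -2.3], "fingers": 255}, {"linear": [-0.11, 0.093, 0.082], "delta_rot": [0, 0, -2.3], "fingers": 255}, {"linear": [-0.11, 0.093, 0.085], "delta_rot": [0, 0, -2.3], "fingers": 255}]'

```text
time: 13.2
tool_pos: [0.5836, -0.0691, 0.0577]
tool_rot: [-0.002, 0.742, 0.671, -0.001]
contact_force: [0.6, 0.4, -0.4]
gripper_width: 0.375
```

```bash
python3 -c "
from h import *
plan(.5845,-.072,.023,-5.7)"
```

```text
shift mm [-2.8  1.3 34.7] rot -0.1 | tcp [ 0.5836 -0.0691  0.0577] jaw -5.8 tilt [-0.0043  0.0012] w 0.375 t 13.2 F [ 0.6  0.4 -0.4]
```

>>> apply_moves --commands '[{"linear": [-0.002, 0.001, 0.01], "delta_rot": [0, 0, 0], "fingers": 255}, {"linear": [-0.002, 0.001, 0.02], "delta_rot": [0, 0, 0], "fingers": 255}, {"linear": [-0.002, 0.001, 0.028], "delta_rot": [0, 0, 0], "fingers": 255}, {"linear": [-0.002, 0.001, 0.034], "delta_rot": [0, 0, 0], "fingers": 255}, {"linear": [-0.002, 0.001, 0.037], "delta_rot": [0, 0, 0], "fingers": 255}, {"linear": [-0.002, 0.001, 0.038], "delta_rot": [0, 0, 0], "fingers": 255}, {"linear": [-0.002, 0.001, 0.0385], "delta_rot": [0, 0, 0], "fingers": 255}, {"linear": [-0.002, 0.001, 0.039], "delta_rot": [0, 0, 0], "fingers": 255}]'

```text
time: 14.0
tool_pos: [0.5862, -0.0716, 0.0226]
tool_rot: [-0.001, 0.742, 0.671, -0.0]
contact_force: [-6.0, 2.1, 9.9]
gripper_width: 0.375
```

```bash
python3 -c "
from h import *
plan(.5845,-.072,.023,-5.7)"
```

```text
shift mm [-0.5 -1.6 -0.4] rot -0.1 | tcp [ 0.5862 -0.0716  0.0226] jaw -5.8 tilt [-0.0015  0.0005] w 0.375 t 14.0 F [-6.   2.1  9.9]
```

Contact at 10 N. Releasing and rising.

>>> apply_moves --commands '[{"linear": [0, 0, -0.001], "delta_rot": [0, 0, 0], "fingers": 120}, {"linear": [0, 0, -0.001], "delta_rot": [0, 0, 0], "fingers": 100}, {"linear": [0, 0, -0.001], "delta_rot": [0, 0, 0], "fingers": 40}, {"linear": [0, 0, -0.001], "delta_rot": [0, 0, 0], "fingers": 0}, {"linear": [0, 0, -0.02], "delta_rot": [0, 0, 0], "fingers": 0}, {"linear": [0, 0, -0.06], "delta_rot": [0, 0, 0], "fingers": 0}, {"linear": [0, 0, -0.1], "delta_rot": [0, 0, 0], "fingers": 0}, {"linear": [0, 0, -0.13], "delta_rot": [0, 0, 0], "fingers": 0}]'

```text
time: 14.8
tool_pos: [0.5871, -0.072, 0.154]
tool_rot: [0.001, 0.742, 0.671, 0.001]
contact_force: [0.6, -0.4, 0.4]
gripper_width: 1.001
```

```bash
python3 -c "
from h import *
plan(.4155,-.1965,.15,0)
s=shot('side','s7');crop(s,290,120,450,280,4,'s7c')"
```

```text
shift mm [-141.1 -158.3    3.7] rot -5.8 | tcp [ 0.5871 -0.072   0.154 ] jaw -5.8 tilt [ 0.0026 -0.0007] w 1.001 t 14.8 F [ 0.6 -0.4  0.4]
```

View pics/s7c.png

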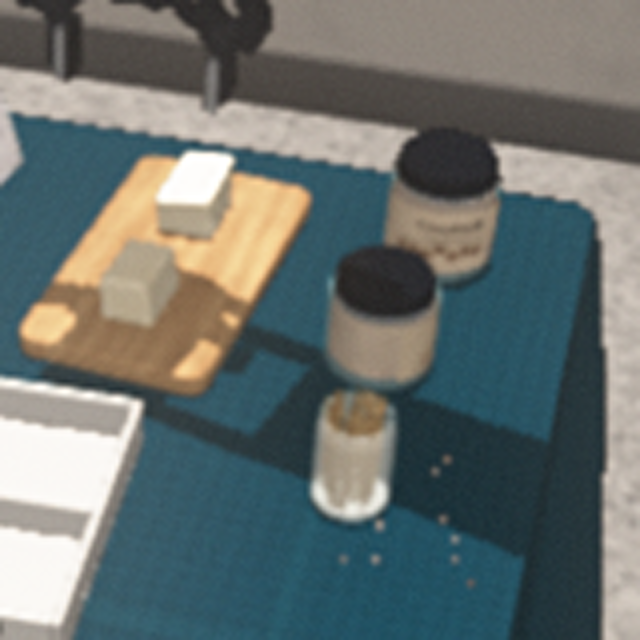

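Both blocks lie flat and apart on the board, at about (339,168) and (325,190). Next is the large jar.

>>> apply_moves --commands '[{"linear": [-0.012, -0.013, 0], "delta_rot": [0, 0, -1], "fingers": 0}, {"linear": [-0.035, -0.039, 0], "delta_rot": [0, 0, -2], "fingers": 0}, {"linear": [-0.063, -0.071, 0], "delta_rot": [0, 0, -3], "fingers": 0}, {"linear": [-0.091, -0.102, 0], "delta_rot": [0, 0, -4], "fingers": 0}, {"linear": [-0.115, -0.129, 0.003], "delta_rot": [0, 0, -5], "fingers": 0}, {"linear": [-0.131, -0.147, 0.01], "delta_rot": [0, 0, -5.8], "fingers": 0}, {"linear": [-0.141, -0.158, 0.02], "delta_rot": [0, 0, -5.8], "fingers": 0}, {"linear": [-0.141, -0.158, 0.025], "delta_rot": [0, 0, -5.8], "fingers": 0}]'

```text
time: 15.65
tool_pos: [0.4136, -0.1968, 0.1252]
tool_rot: [-0.0, 0.708, 0.706, -0.0]
contact_force: [-0.1, 1.0, 0.6]
gripper_width: 1.0
```

```bash
python3 -c "
from h import *
plan(.4155,-.1965,.055,0)
s=shot('side','s8');crop(s,330,80,480,230,4,'s8c')
s=shot('top','t8');crop(s,370,200,520,350,4,'t8c')"
```

```text
shift mm [ 0.3  2.  70.2] rot -0.1 | tcp [ 0.4136 -0.1968  0.1252] jaw -0.1 tilt [-0.0009  0.0004] w 1.0 t 15.65 F [-0.1  1.   0.6]
```

View pics/s8c.png

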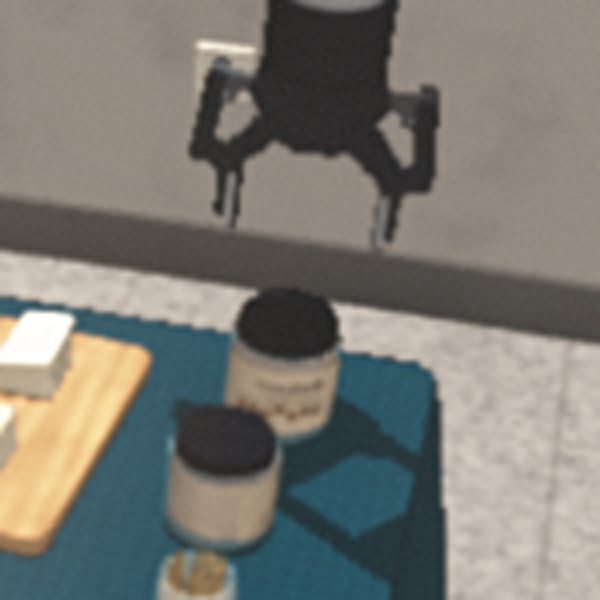

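View pics/t8c.png

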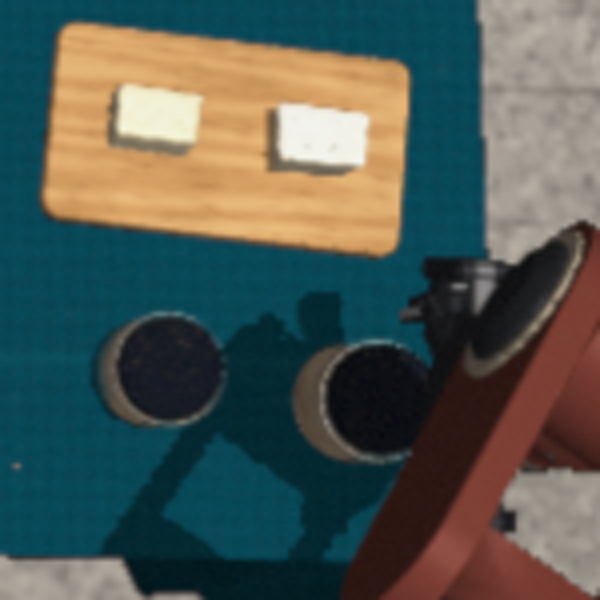

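```bash
python3 -c "
from h import *
for z in (.125,.138,.15): print(z,proj('side',[(.456,-.197,z),(.371,-.197,z)]).round(1).tolist())
s=cv2.imread('pics/s8.png');crop(s,375,110,440,165,11,'s8d')"
```

```text
0.125 [[387.8, 140.5], [421.3, 145.7]]
0.138 [[388.3, 136.0], [422.0, 141.1]]
0.15 [[388.7, 131.7], [422.7, 136.9]]
```

View pics/s8d.png

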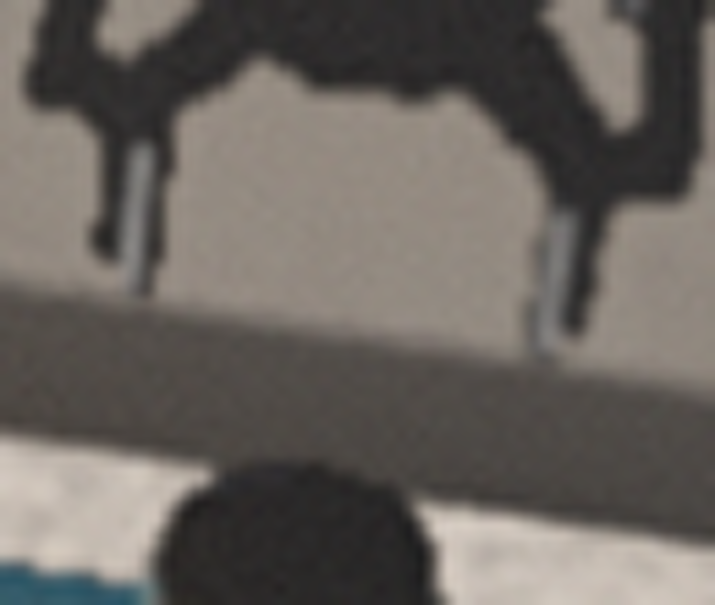

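The pad tips sit about 12 mm above the TCP when open, as expected. Descending to the lid.

>>> apply_moves --commands '[{"linear": [0, 0.001, 0.015], "delta_rot": [0, 0, 0], "fingers": 0}, {"linear": [0, 0.001, 0.035], "delta_rot": [0, 0, 0], "fingers": 0}, {"linear": [0, 0.001, 0.055], "delta_rot": [0, 0, 0], "fingers": 0}, {"linear": [0, 0.001, 0.067], "delta_rot": [0, 0, 0], "fingers": 0}, {"linear": [0, 0.001, 0.071], "delta_rot": [0, 0, 0], "fingers": 0}, {"linear": [0, 0.001, 0.071], "delta_rot": [0, 0, 0], "fingers": 255}, {"linear": [0, 0.001, 0.071], "delta_rot": [0, 0, 0], "fingers": 255}, {"linear": [0, 0.001, 0.071], "delta_rot": [0, 0, 0], "fingers": 255}]'

```text
time: 16.55
tool_pos: [0.417, -0.1969, 0.0567]
tool_rot: [0.001, 0.707, 0.707, 0.0]
contact_force: [-0.6, 0.1, 1.8]
gripper_width: 0.77
```

```bash
python3 -c "
from h import *
plan(.4155,-.1965,.055,0)
s=shot('side','s9');crop(s,370,130,440,195,9,'s9c')"
```

```text
shift mm [ 0.4 -1.5  1.7] rot 0.1 | tcp [ 0.417  -0.1969  0.0567] jaw 0.1 tilt [ 0.0021 -0.0017] w 0.77 t 16.55 F [-0.6  0.1  1.8]
```

View pics/s9c.png

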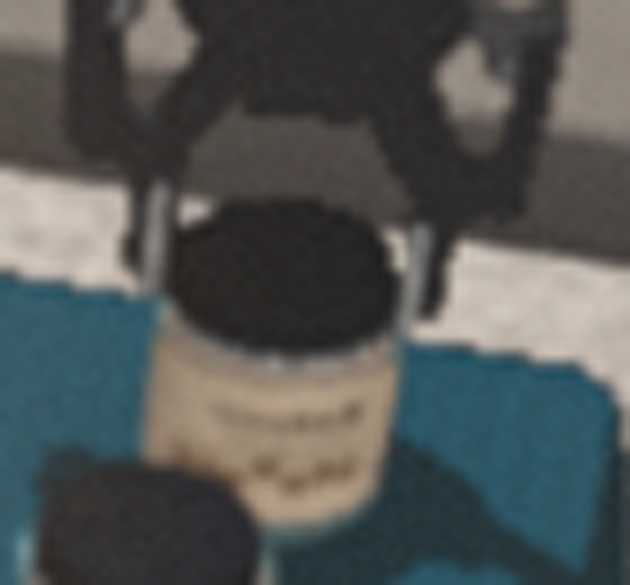

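The opening of 0.77 is 65 mm, which is the lid width. Lifting.

>>> apply_moves --commands '[{"linear": [0, 0, 0], "delta_rot": [0, 0, 0], "fingers": 255}, {"linear": [0, 0, -0.002], "delta_rot": [0, 0, 0], "fingers": 255}, {"linear": [0, 0, -0.008], "delta_rot": [0, 0, 0], "fingers": 255}, {"linear": [0, 0, -0.02], "delta_rot": [0, 0, 0], "fingers": 255}, {"linear": [0, 0, -0.045], "delta_rot": [0, 0, 0], "fingers": 255}, {"linear": [0, 0, -0.075], "delta_rot": [0, 0, 0], "fingers": 255}, {"linear": [0, 0, -0.1], "delta_rot": [0, 0, 0], "fingers": 255}, {"linear": [0, 0, -0.115], "delta_rot": [0, 0, 0], "fingers": 255}]'

```text
time: 17.4
tool_pos: [0.4168, -0.1968, 0.1735]
tool_rot: [0.002, 0.707, 0.707, 0.0]
contact_force: [0.4, -0.7, -2.1]
gripper_width: 0.771
```

```bash
python3 -c "
from h import *
plan(.596,.1835,.17,1.3)
s=shot('side','s10');crop(s,330,60,480,210,4,'s10c')"
```

```text
shift mm [380.1 179.4   3.2] rot -1.3 | tcp [ 0.4168 -0.1968  0.1735] jaw 0.0 tilt [ 0.0033 -0.0022] w 0.771 t 17.4 F [ 0.4 -0.7 -2.1]
```

View pics/s10c.png

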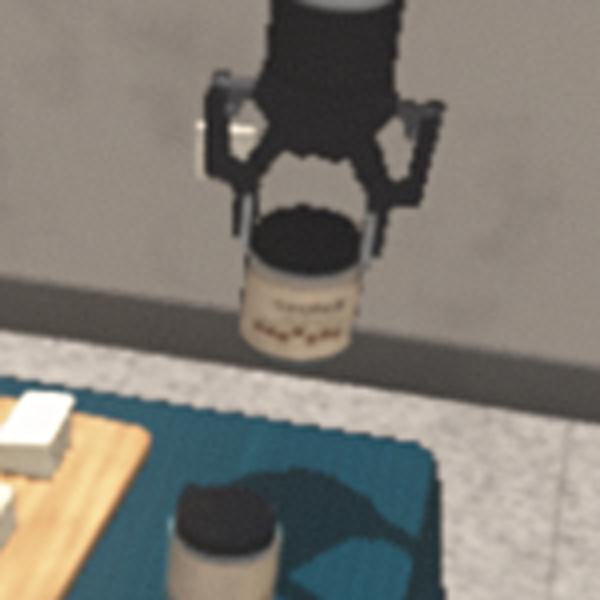

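>>> apply_moves --commands '[{"linear": [0.008, 0.004, 0], "delta_rot": [0, 0, 0], "fingers": 255}, {"linear": [0.027, 0.013, 0], "delta_rot": [0, 0, 0], "fingers": 255}, {"linear": [0.055, 0.026, 0], "delta_rot": [0, 0, 0], "fingers": 255}, {"linear": [0.088, 0.042, 0], "delta_rot": [0, 0, -1], "fingers": 255}, {"linear": [0.122, 0.058, 0], "delta_rot": [0, 0, -1], "fingers": 255}, {"linear": [0.156, 0.074, 0], "delta_rot": [0, 0, -1.3], "fingers": 255}, {"linear": [0.19, 0.09, 0], "delta_rot": [0, 0, -1.3], "fingers": 255}, {"linear": [0.224, 0.106, 0], "delta_rot": [0, 0, -1.3], "fingers": 255}]'

```text
time: 18.25
tool_pos: [0.5209, 0.0301, 0.1678]
tool_rot: [-0.002, 0.699, 0.715, -0.001]
contact_force: [0.0, -0.9, -2.6]
gripper_width: 0.766
```

```bash
python3 -c "
from h import *
plan(.597,.1835,.12,1.3)"
```

```text
shift mm [151.5  79.9  47.5] rot 0.1 | tcp [0.5209 0.0301 0.1678] jaw 1.4 tilt [-0.004   0.0006] w 0.766 t 18.25 F [ 0.  -0.9 -2.6]
```

>>> apply_moves --commands '[{"linear": [0.034, 0.018, 0], "delta_rot": [0, 0, 0], "fingers": 255}, {"linear": [0.066, 0.035, 0], "delta_rot": [0, 0, 0], "fingers": 255}, {"linear": [0.095, 0.05, 0], "delta_rot": [0, 0, 0], "fingers": 255}, {"linear": [0.12, 0.063, 0.005], "delta_rot": [0, 0, 0], "fingers": 255}, {"linear": [0.138, 0.073, 0.015], "delta_rot": [0, 0, 0], "fingers": 255}, {"linear": [0.148, 0.078, 0.03], "delta_rot": [0, 0, 0], "fingers": 255}, {"linear": [0.1515, 0.08, 0.04], "delta_rot": [0, 0, 0], "fingers": 255}, {"linear": [0.1515, 0.08, 0.045], "delta_rot": [0, 0, 0], "fingers": 255}]'

```text
time: 19.05
tool_pos: [0.5963, 0.1815, 0.1218]
tool_rot: [-0.002, 0.698, 0.716, -0.002]
contact_force: [-0.4, 0.9, -2.4]
gripper_width: 0.773
```

```bash
python3 -c "
from h import *
plan(.597,.1835,.06,1.3)
s=shot('side','s11');crop(s,230,130,380,300,3.5,'s11c')
s=shot('top','t11');crop(s,270,150,420,300,4,'t11c')"
```

```text
shift mm [ 2.1  1.1 61.8] rot 0.1 | tcp [0.5963 0.1815 0.1218] jaw 1.4 tilt [-0.0054 -0.001 ] w 0.773 t 19.05 F [-0.4  0.9 -2.4]
```

View pics/s11c.png

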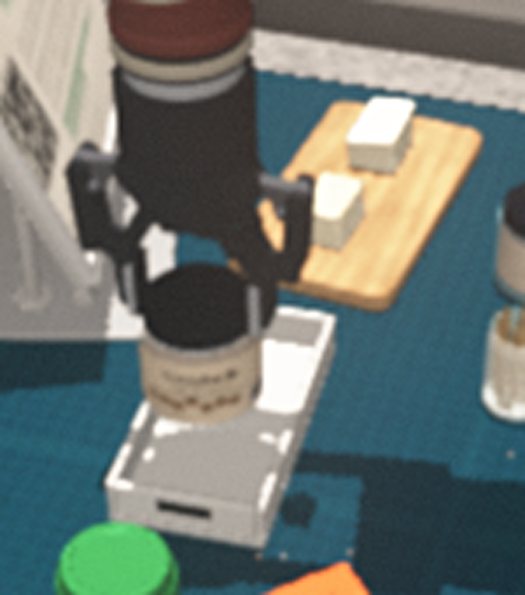

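View pics/t11c.png

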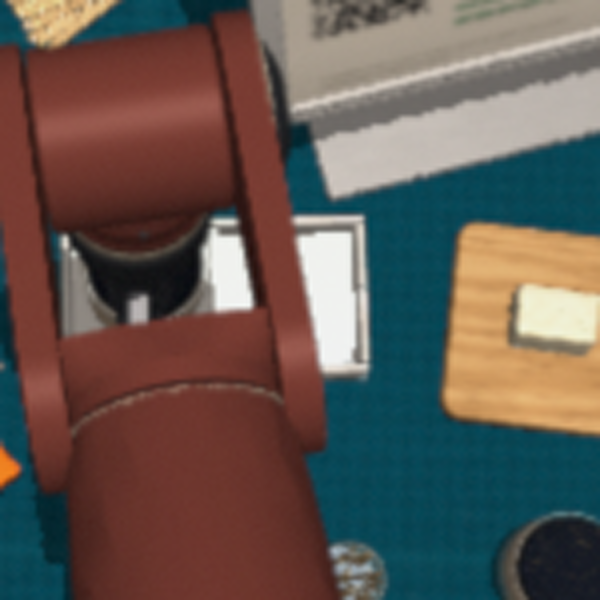

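```bash
python3 -c "
from h import *
s=cv2.imread('pics/side0.png');crop(s,120,0,300,240,2.5,'pos_s')
s=cv2.imread('pics/top0.png');crop(s,300,0,500,210,3,'pos_t')"
```

```text
(no output)
```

View pics/pos_s.png

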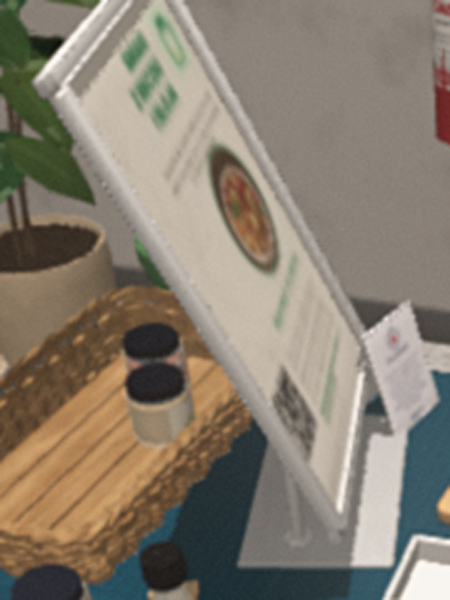

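View pics/pos_t.png

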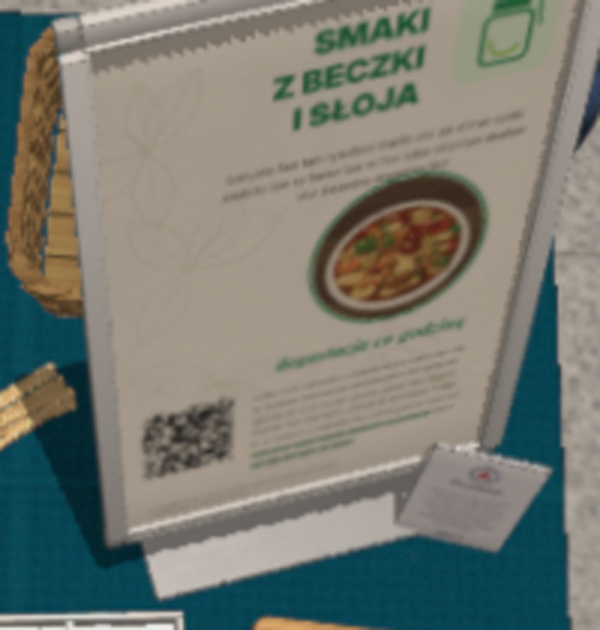

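```bash
python3 -c "
from h import *
print('low-left',tri((300+108/3,545/3),(120+335/2.5,530/2.5)))
print('top-left',tri((300+58/3,35/3),(120+55/2.5,92/2.5)))
print('right mid',tri((300+400/3,470/3),(120+365/2.5,350/2.5)))
print('low-right?',onz('top',[(300+490/3,445/3)],.03))
"
```

```text
low-left (array([0.69634478, 0.11025056, 0.0738356 ]), np.float64(0.006029985970399824))
top-left (array([0.86463296, 0.15593678, 0.47038935]), np.float64(0.009429320962055055))
right mid (array([ 0.74914911, -0.11461053,  0.12273669]), np.float64(0.006775576069502887))
low-right? [[ 0.80231776 -0.21725302  0.03      ]]
```

The poster plane, at x of about 0.70 low and leaning back to about 0.81 at wrist height, clears the wrist. The jar hangs over the +y bay at about (288,235) in the side view. Lowering.

>>> apply_moves --commands '[{"linear": [0.001, 0.001, 0.01], "delta_rot": [0, 0, 0], "fingers": 255}, {"linear": [0.0015, 0.001, 0.022], "delta_rot": [0, 0, 0], "fingers": 255}, {"linear": [0.0015, 0.001, 0.034], "delta_rot": [0, 0, 0], "fingers": 255}, {"linear": [0.0015, 0.001, 0.044], "delta_rot": [0, 0, 0], "fingers": 255}, {"linear": [0.0015, 0.001, 0.052], "delta_rot": [0, 0, 0], "fingers": 255}, {"linear": [0.0015, 0.001, 0.058], "delta_rot": [0, 0, 0], "fingers": 255}, {"linear": [0.0015, 0.001, 0.061], "delta_rot": [0, 0, 0], "fingers": 255}, {"linear": [0.0015, 0.001, 0.063], "delta_rot": [0, 0, 0], "fingers": 255}]'

```text
time: 19.95
tool_pos: [0.5993, 0.1827, 0.0622]
tool_rot: [0.0, 0.699, 0.715, 0.0]
contact_force: [-0.1, 0.1, -1.2]
gripper_width: 0.771
```

>>> apply_moves --commands '[{"linear": [0, 0, 0.0005], "delta_rot": [0, 0, 0], "fingers": 255}, {"linear": [0, 0, 0.001], "delta_rot": [0, 0, 0], "fingers": 255}, {"linear": [0, 0, 0.0015], "delta_rot": [0, 0, 0], "fingers": 255}, {"linear": [0, 0, 0.002], "delta_rot": [0, 0, 0], "fingers": 255}, {"linear": [0, 0, 0.002], "delta_rot": [0, 0, 0], "fingers": 255}, {"linear": [0, 0, 0.002], "delta_rot": [0, 0, 0], "fingers": 255}, {"linear": [0, 0, 0.002], "delta_rot": [0, 0, 0], "fingers": 255}, {"linear": [0, 0, 0.002], "delta_rot": [0, 0, 0], "fingers": 255}]'

```text
time: 20.75
tool_pos: [0.5997, 0.1827, 0.0616]
tool_rot: [0.0, 0.699, 0.715, 0.0]
contact_force: [-3.7, -1.5, 5.5]
gripper_width: 0.771
```

```bash
python3 -c "
from h import *
plan(.597,.1835,.06,1.3)
s=shot('side','s12');crop(s,230,130,380,300,3.5,'s12c')"
```

```text
shift mm [ 0.9 -2.6  1.6] rot 0.0 | tcp [0.5997 0.1827 0.0616] jaw 1.3 tilt [ 0.0008 -0.0001] w 0.771 t 20.75 F [-3.7 -1.5  5.5]
```

View pics/s12c.png

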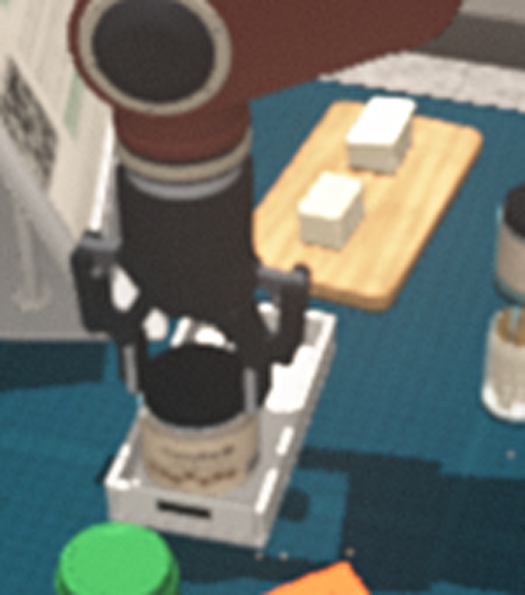

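Seated in the bay with about 8 N of contact. Releasing.

>>> apply_moves --commands '[{"linear": [0, 0, -0.001], "delta_rot": [0, 0, 0], "fingers": 45}, {"linear": [0, 0, -0.001], "delta_rot": [0, 0, 0], "fingers": 30}, {"linear": [0, 0, -0.001], "delta_rot": [0, 0, 0], "fingers": 0}, {"linear": [0, 0, -0.001], "delta_rot": [0, 0, 0], "fingers": 0}, {"linear": [0, 0, -0.01], "delta_rot": [0, 0, 0], "fingers": 0}, {"linear": [0, 0, -0.035], "delta_rot": [0, 0, 0], "fingers": 0}, {"linear": [0, 0, -0.065], "delta_rot": [0, 0, 0], "fingers": 0}, {"linear": [0, 0, -0.09], "delta_rot": [0, 0, 0], "fingers": 0}]'

```text
time: 21.6
tool_pos: [0.5996, 0.1828, 0.1525]
tool_rot: [0.0, 0.699, 0.715, 0.001]
contact_force: [-0.2, -0.2, 0.0]
gripper_width: 0.998
```

```bash
python3 -c "
from h import *
plan(.433,-.0735,.12,0)
s=shot('side','s13');crop(s,230,130,430,300,3.5,'s13c')"
```

```text
shift mm [-252.3 -172.6   32.2] rot 1.3 | tcp [0.5996 0.1828 0.1525] jaw 1.3 tilt [0.0014 0.0003] w 0.998 t 21.6 F [-0.2 -0.2  0. ]
```

View pics/s13c.png

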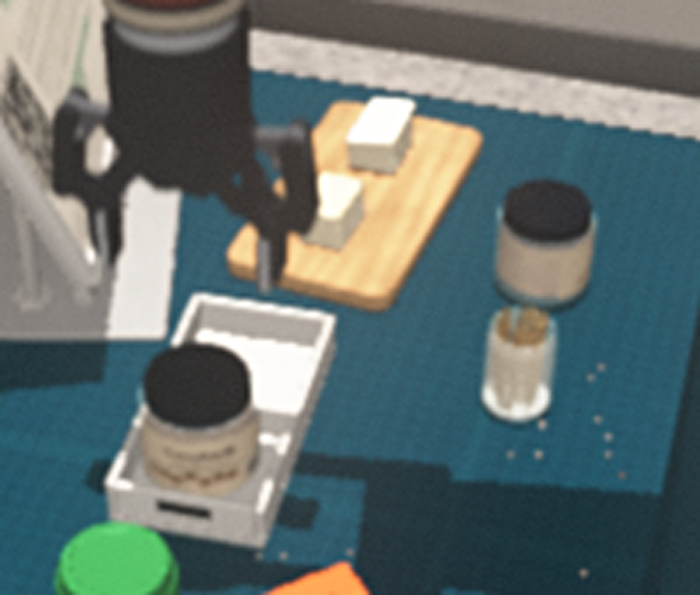

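The large jar stands upright in the +y bay, at about (286,250). Moving to the small jar.

>>> apply_moves --commands '[{"linear": [-0.015, -0.01, 0], "delta_rot": [0, 0, 1], "fingers": 0}, {"linear": [-0.05, -0.034, 0], "delta_rot": [0, 0, 1.3], "fingers": 0}, {"linear": [-0.09, -0.0615, 0], "delta_rot": [0, 0, 1.3], "fingers": 0}, {"linear": [-0.13, -0.089, 0], "delta_rot": [0, 0, 1.3], "fingers": 0}, {"linear": [-0.17, -0.116, 0.005], "delta_rot": [0, 0, 1.3], "fingers": 0}, {"linear": [-0.207, -0.1415, 0.015], "delta_rot": [0, 0, 1.3], "fingers": 0}, {"linear": [-0.235, -0.161, 0.025], "delta_rot": [0, 0, 1.3], "fingers": 0}, {"linear": [-0.2525, -0.1725, 0.03], "delta_rot": [0, 0, 1.3], "fingers": 0}]'

```text
time: 22.45
tool_pos: [0.431, -0.0753, 0.1197]
tool_rot: [-0.0, 0.708, 0.707, -0.0]
contact_force: [-0.4, 0.6, 0.1]
gripper_width: 0.998
```

>>> apply_moves --commands '[{"linear": [0, 0, 0.01], "delta_rot": [0, 0, 0], "fingers": 0}, {"linear": [0, 0, 0.02], "delta_rot": [0, 0, 0], "fingers": 0}, {"linear": [0, 0, 0.02], "delta_rot": [0, 0, 0], "fingers": 0}, {"linear": [0, 0, 0.02], "delta_rot": [0, 0, 0], "fingers": 0}, {"linear": [0, 0, 0.02], "delta_rot": [0, 0, 0], "fingers": 0}, {"linear": [0, 0, 0.02], "delta_rot": [0, 0, 0], "fingers": 0}, {"linear": [0, 0, 0.02], "delta_rot": [0, 0, 0], "fingers": 0}, {"linear": [0, 0, 0.02], "delta_rot": [0, 0, 0], "fingers": 0}]'

```text
time: 23.25
tool_pos: [0.4329, -0.0737, 0.1006]
tool_rot: [0.0, 0.707, 0.707, 0.0]
contact_force: [0.5, 0.1, -0.5]
gripper_width: 1.003
```

```bash
python3 -c "
from h import *
plan(.433,-.0735,.0435,0)
s=shot('side','s14');crop(s,330,110,480,260,4,'s14c')"
```

```text
shift mm [ 0.2  0.  57.1] rot 0.1 | tcp [ 0.4329 -0.0737  0.1006] jaw 0.1 tilt [ 0.0005 -0.0002] w 1.003 t 23.25 F [ 0.5  0.1 -0.5]
```

View pics/s14c.png

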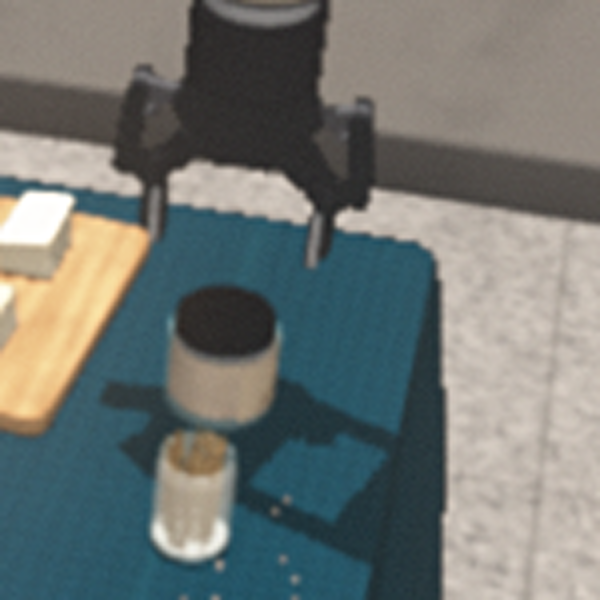

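The fingers are centred over the small jar, at about (386,199). Descending to the lid.

>>> apply_moves --commands '[{"linear": [0, 0, 0.012], "delta_rot": [0, 0, 0], "fingers": 0}, {"linear": [0, 0, 0.03], "delta_rot": [0, 0, 0], "fingers": 0}, {"linear": [0, 0, 0.047], "delta_rot": [0, 0, 0], "fingers": 0}, {"linear": [0, 0, 0.055], "delta_rot": [0, 0, 0], "fingers": 0}, {"linear": [0, 0, 0.057], "delta_rot": [0, 0, 0], "fingers": 0}, {"linear": [0, 0, 0.057], "delta_rot": [0, 0, 0], "fingers": 255}, {"linear": [0, 0, 0.057], "delta_rot": [0, 0, 0], "fingers": 255}, {"linear": [0, 0, 0.057], "delta_rot": [0, 0, 0], "fingers": 255}]'

```text
time: 24.1
tool_pos: [0.4336, -0.0743, 0.0447]
tool_rot: [0.001, 0.707, 0.707, 0.0]
contact_force: [-0.6, -0.6, 4.8]
gripper_width: 0.74
```

>>> apply_moves --commands '[{"linear": [0, 0, 0], "delta_rot": [0, 0, 0], "fingers": 255}, {"linear": [0, 0, -0.002], "delta_rot": [0, 0, 0], "fingers": 255}, {"linear": [0, 0, -0.008], "delta_rot": [0, 0, 0], "fingers": 255}, {"linear": [0, 0, -0.02], "delta_rot": [0, 0, 0], "fingers": 255}, {"linear": [0, 0, -0.045], "delta_rot": [0, 0, 0], "fingers": 255}, {"linear": [0, 0, -0.075], "delta_rot": [0, 0, 0], "fingers": 255}, {"linear": [0, 0, -0.1], "delta_rot": [0, 0, 0], "fingers": 255}, {"linear": [0, 0, -0.115], "delta_rot": [0, 0, 0], "fingers": 255}]'

```text
time: 24.9
tool_pos: [0.4337, -0.0741, 0.1614]
tool_rot: [0.002, 0.707, 0.707, 0.001]
contact_force: [-0.6, -1.0, -2.2]
gripper_width: 0.738
```

```bash
python3 -c "
from h import *
plan(.599,.0915,.158,1.3)
s=shot('side','s15');crop(s,330,80,480,230,4,'s15c')"
```

```text
shift mm [165.4 165.4   3.9] rot -1.3 | tcp [ 0.4337 -0.0741  0.1614] jaw 0.0 tilt [ 0.004  -0.0013] w 0.738 t 24.9 F [-0.6 -1.  -2.2]
```

View pics/s15c.png

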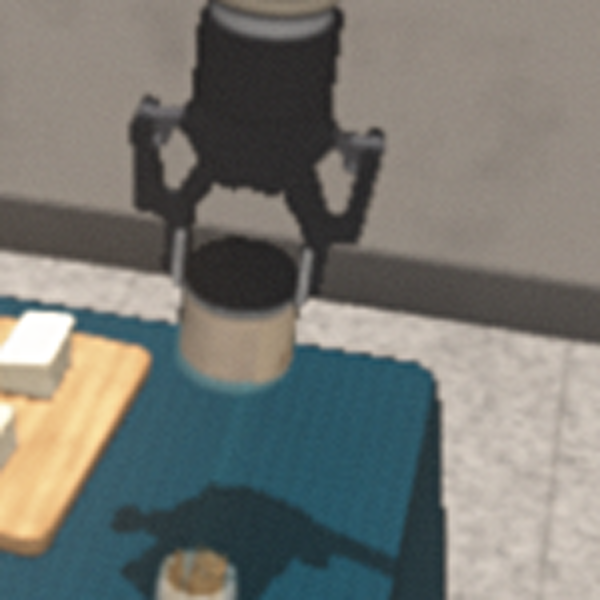

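>>> apply_moves --commands '[{"linear": [0.008, 0.008, 0], "delta_rot": [0, 0, 0], "fingers": 255}, {"linear": [0.025, 0.025, 0], "delta_rot": [0, 0, 0], "fingers": 255}, {"linear": [0.05, 0.05, 0], "delta_rot": [0, 0, -0.5], "fingers": 255}, {"linear": [0.077, 0.077, 0], "delta_rot": [0, 0, -1], "fingers": 255}, {"linear": [0.104, 0.104, 0], "delta_rot": [0, 0, -1.3], "fingers": 255}, {"linear": [0.13, 0.13, 0], "delta_rot": [0, 0, -1.3], "fingers": 255}, {"linear": [0.15, 0.15, 0.003], "delta_rot": [0, 0, -1.3], "fingers": 255}, {"linear": [0.162, 0.162, 0.01], "delta_rot": [0, 0, -1.3], "fingers": 255}]'

```text
time: 25.75
tool_pos: [0.5952, 0.0909, 0.146]
tool_rot: [-0.001, 0.698, 0.716, -0.001]
contact_force: [-0.2, -1.1, -2.1]
gripper_width: 0.74
```

```bash
python3 -c "
from h import *
plan(.599,.0915,.115,1.3)"
```

```text
shift mm [ 0.5  3.8 31. ] rot 0.1 | tcp [0.5952 0.0909 0.146 ] jaw 1.4 tilt [-0.0022  0.0007] w 0.74 t 25.75 F [-0.2 -1.1 -2.1]
```

>>> apply_moves --commands '[{"linear": [0.001, 0.002, 0.008], "delta_rot": [0, 0, 0], "fingers": 255}, {"linear": [0.001, 0.0035, 0.018], "delta_rot": [0, 0, 0], "fingers": 255}, {"linear": [0.001, 0.0035, 0.026], "delta_rot": [0, 0, 0], "fingers": 255}, {"linear": [0.001, 0.0035, 0.031], "delta_rot": [0, 0, 0], "fingers": 255}, {"linear": [0.001, 0.0035, 0.033], "delta_rot": [0, 0, 0], "fingers": 255}, {"linear": [0.001, 0.0035, 0.033], "delta_rot": [0, 0, 0], "fingers": 255}, {"linear": [0.001, 0.0035, 0.033], "delta_rot": [0, 0, 0], "fingers": 255}, {"linear": [0.001, 0.0035, 0.033], "delta_rot": [0, 0, 0], "fingers": 255}]'

```text
time: 26.55
tool_pos: [0.5984, 0.0892, 0.1161]
tool_rot: [0.0, 0.699, 0.715, 0.0]
contact_force: [0.4, -0.1, -2.3]
gripper_width: 0.737
```

```bash
python3 -c "
from h import *
plan(.599,.0915,.048,1.3)
s=shot('side','s16');crop(s,230,130,380,300,3.5,'s16c')"
```

```text
shift mm [ 2.2  0.5 68.1] rot 0.0 | tcp [0.5984 0.0892 0.1161] jaw 1.3 tilt [0.0014 0.    ] w 0.737 t 26.55 F [ 0.4 -0.1 -2.3]
```

View pics/s16c.png

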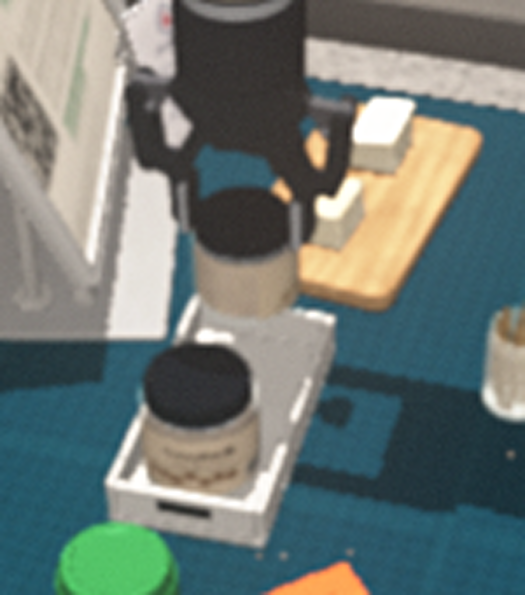

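The small jar hangs over the empty bay, at about (300,200) in the side view. Lowering.

>>> apply_moves --commands '[{"linear": [0.001, 0, 0.01], "delta_rot": [0, 0, 0], "fingers": 255}, {"linear": [0.002, 0, 0.022], "delta_rot": [0, 0, 0], "fingers": 255}, {"linear": [0.002, 0, 0.034], "delta_rot": [0, 0, 0], "fingers": 255}, {"linear": [0.002, 0, 0.045], "delta_rot": [0, 0, 0], "fingers": 255}, {"linear": [0.002, 0, 0.054], "delta_rot": [0, 0, 0], "fingers": 255}, {"linear": [0.002, 0, 0.06], "delta_rot": [0, 0, 0], "fingers": 255}, {"linear": [0.002, 0, 0.063], "delta_rot": [0, 0, 0], "fingers": 255}, {"linear": [0.002, 0, 0.065], "delta_rot": [0, 0, 0], "fingers": 255}]'

```text
time: 27.4
tool_pos: [0.5981, 0.0914, 0.0502]
tool_rot: [0.0, 0.699, 0.715, 0.0]
contact_force: [0.1, -0.1, -1.5]
gripper_width: 0.739
```

>>> apply_moves --commands '[{"linear": [0, 0, 0.0005], "delta_rot": [0, 0, 0], "fingers": 255}, {"linear": [0, 0, 0.001], "delta_rot": [0, 0, 0], "fingers": 255}, {"linear": [0, 0, 0.0015], "delta_rot": [0, 0, 0], "fingers": 255}, {"linear": [0, 0, 0.002], "delta_rot": [0, 0, 0], "fingers": 255}, {"linear": [0, 0, 0.002], "delta_rot": [0, 0, 0], "fingers": 255}, {"linear": [0, 0, 0.002], "delta_rot": [0, 0, 0], "fingers": 255}, {"linear": [0, 0, 0.002], "delta_rot": [0, 0, 0], "fingers": 255}, {"linear": [0, 0, 0.002], "delta_rot": [0, 0, 0], "fingers": 255}]'

```text
time: 28.2
tool_pos: [0.5985, 0.0913, 0.0497]
tool_rot: [0.0, 0.699, 0.715, 0.0]
contact_force: [-3.6, -0.2, 5.0]
gripper_width: 0.74
```

```bash
python3 -c "
from h import *
plan(.599,.0915,.048,1.3)
s=shot('side','s17');crop(s,230,130,380,300,3.5,'s17c')"
```

```text
shift mm [0.2 0.5 1.7] rot 0.0 | tcp [0.5985 0.0913 0.0497] jaw 1.3 tilt [ 0.0008 -0.0002] w 0.74 t 28.2 F [-3.6 -0.2  5. ]
```

View pics/s17c.png

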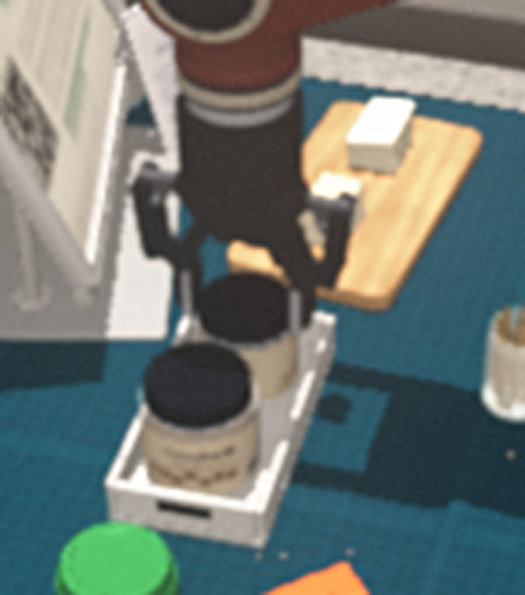

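Seated. Releasing and rising.

>>> apply_moves --commands '[{"linear": [0, 0, -0.001], "delta_rot": [0, 0, 0], "fingers": 50}, {"linear": [0, 0, -0.001], "delta_rot": [0, 0, 0], "fingers": 30}, {"linear": [0, 0, -0.001], "delta_rot": [0, 0, 0], "fingers": 0}, {"linear": [0, 0, -0.001], "delta_rot": [0, 0, 0], "fingers": 0}, {"linear": [0, 0, -0.01], "delta_rot": [0, 0, 0], "fingers": 0}, {"linear": [0, 0, -0.035], "delta_rot": [0, 0, 0], "fingers": 0}, {"linear": [0, 0, -0.065], "delta_rot": [0, 0, 0], "fingers": 0}, {"linear": [0, 0, -0.09], "delta_rot": [0, 0, 0], "fingers": 0}]'

```text
time: 29.05
tool_pos: [0.5984, 0.0914, 0.1405]
tool_rot: [0.0, 0.699, 0.715, 0.001]
contact_force: [-0.1, -0.5, 0.7]
gripper_width: 1.004
```

```bash
python3 -c "
from h import *
plan(.422,.058,.10,0)
s=shot('top','t18');crop(s,190,180,490,340,2.6,'t18c')
s=shot('side','s18');crop(s,230,130,430,300,3.5,'s18c')"
```

```text
shift mm [ -29.3 -177.2   40.2] rot 1.3 | tcp [0.5984 0.0914 0.1405] jaw 1.3 tilt [0.0015 0.0001] w 1.004 t 29.05 F [-0.1 -0.5  0.7]
```

View pics/s18c.png

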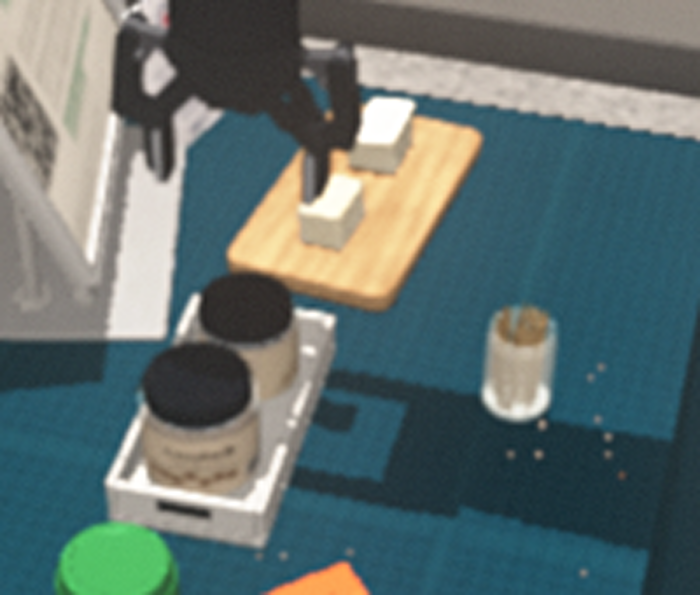

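View pics/t18c.png

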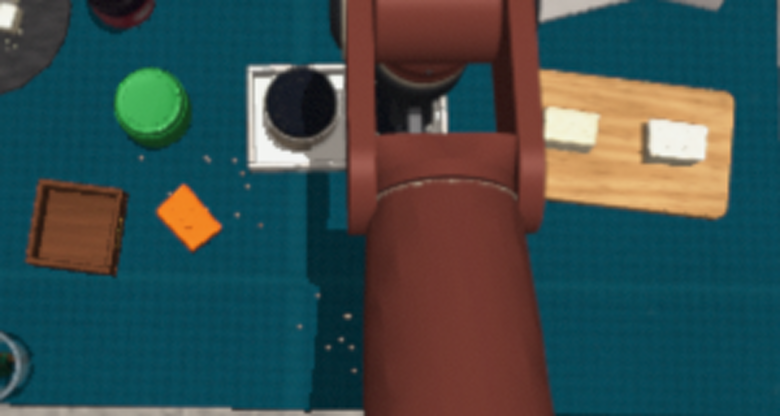

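```bash
python3 -c "
from h import *
print(onz('side',[(377.7,244.5)],0),onz('side',[(379.8,222.9)],.066))
print(onz('top',[(190+433/2.6,180+300/2.6)],.068), tri((190+433/2.6,180+300/2.6),(379.8,222.9)))
print('cup',onz('top',[(185,320)],.07),'green',onz('top',[(248,218)],.067),'box',proj('top',[(.4865+a,.39+b,.036) for a in(-.04,.04) for b in (-.04,.04)]).round(1).tolist())
t=cv2.imread('pics/t18.png');crop(t,190,235,250,300,9,'box')"
```

```text
[[4.21495049e-01 5.67952131e-02 1.11022302e-16]] [[0.42186581 0.05840735 0.066     ]]
[[0.42233344 0.05735543 0.068     ]] (array([0.42224022, 0.05705653, 0.06487089]), np.float64(0.00040544838206440744))
cup [[0.35752926 0.45331535 0.07      ]] green [[0.60089047 0.31813952 0.067     ]] box [[233.9, 283.3], [200.6, 282.6], [235.4, 250.3], [202.5, 249.6]]
```

View pics/box.png

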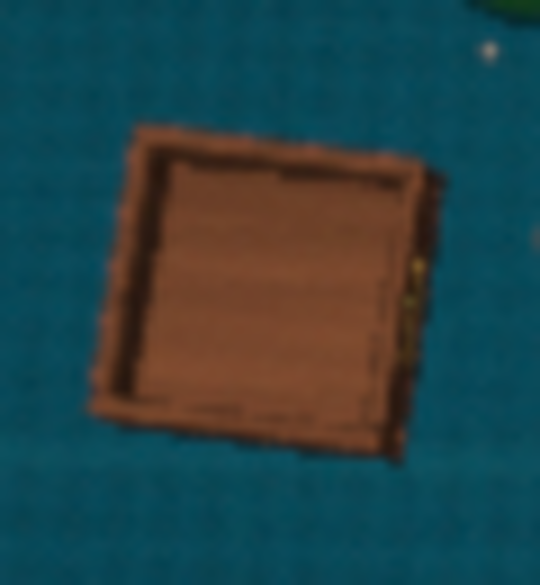

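```bash
python3 -c "
from h import *
print(onz('top',[(218.8,266.9)],.036))"
```

```text
[[0.48520511 0.38818104 0.036     ]]
```

>>> apply_moves --commands '[{"linear": [-0.003, -0.017, 0], "delta_rot": [0, 0, 1.3], "fingers": 0}, {"linear": [-0.01, -0.055, 0], "delta_rot": [0, 0, 1.3], "fingers": 0}, {"linear": [-0.017, -0.095, 0], "delta_rot": [0, 0, 1.3], "fingers": 0}, {"linear": [-0.023, -0.13, 0], "delta_rot": [0, 0, 1.3], "fingers": 0}, {"linear": [-0.028, -0.157, 0.01], "delta_rot": [0, 0, 1.3], "fingers": 0}, {"linear": [-0.03, -0.172, 0.025], "delta_rot": [0, 0, 1.3], "fingers": 0}, {"linear": [-0.03, -0.177, 0.035], "delta_rot": [0, 0, 1.3], "fingers": 0}, {"linear": [-0.03, -0.177, 0.038], "delta_rot": [0, 0, 1.3], "fingers": 0}]'

```text
time: 29.95
tool_pos: [0.4204, 0.0573, 0.0985]
tool_rot: [-0.001, 0.707, 0.707, -0.001]
contact_force: [0.1, -0.3, -0.0]
gripper_width: 1.004
```

```bash
python3 -c "
from h import *
plan(.422,.0575,.036,0)
s=shot('side','s19');crop(s,310,130,460,280,4,'s19c')"
```

```text
shift mm [ 0.2  1.8 62.5] rot 0.0 | tcp [0.4204 0.0573 0.0985] jaw 0.0 tilt [-0.0026  0.0002] w 1.004 t 29.95 F [ 0.1 -0.3 -0. ]
```

View pics/s19c.png

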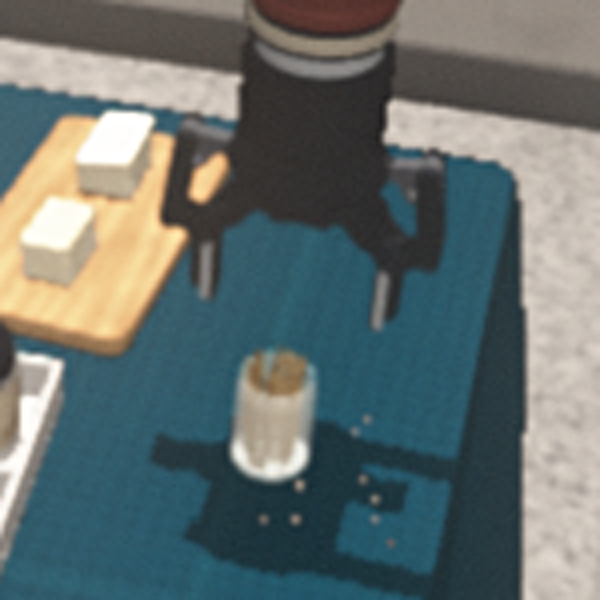

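The fingers are centred over the stick jar, at about (378,233). Grasping it high so that the tips clear the box rim later.

>>> apply_moves --commands '[{"linear": [0, 0.001, 0.012], "delta_rot": [0, 0, 0], "fingers": 0}, {"linear": [0, 0.001, 0.032], "delta_rot": [0, 0, 0], "fingers": 0}, {"linear": [0, 0.001, 0.052], "delta_rot": [0, 0, 0], "fingers": 0}, {"linear": [0, 0.001, 0.062], "delta_rot": [0, 0, 0], "fingers": 0}, {"linear": [0, 0.001, 0.064], "delta_rot": [0, 0, 0], "fingers": 60}, {"linear": [0, 0.001, 0.064], "delta_rot": [0, 0, 0], "fingers": 255}, {"linear": [0, 0.001, 0.064], "delta_rot": [0, 0, 0], "fingers": 255}, {"linear": [0, 0.001, 0.064], "delta_rot": [0, 0, 0], "fingers": 255}]'

```text
time: 30.8
tool_pos: [0.424, 0.0572, 0.0377]
tool_rot: [0.001, 0.707, 0.707, 0.001]
contact_force: [0.8, -0.3, 2.6]
gripper_width: 0.485
```

>>> apply_moves --commands '[{"linear": [0, 0, 0], "delta_rot": [0, 0, 0], "fingers": 255}, {"linear": [0, 0, 0], "delta_rot": [0, 0, 0], "fingers": 255}, {"linear": [0, 0, -0.005], "delta_rot": [0, 0, 0], "fingers": 255}, {"linear": [0, 0, -0.017], "delta_rot": [0, 0, 0], "fingers": 255}, {"linear": [0, 0, -0.04], "delta_rot": [0, 0, 0], "fingers": 255}, {"linear": [0, 0, -0.07], "delta_rot": [0, 0, 0], "fingers": 255}, {"linear": [0, 0, -0.09], "delta_rot": [0, 0, 0], "fingers": 255}, {"linear": [0, 0, -0.1], "delta_rot": [0, 0, 0], "fingers": 255}]'

```text
time: 31.6
tool_pos: [0.4237, 0.0573, 0.1391]
tool_rot: [0.001, 0.707, 0.707, 0.001]
contact_force: [-0.8, -0.1, -1.0]
gripper_width: 0.489
```

```bash
python3 -c "
from h import *
plan(.486,.389,.136,-6.5)
s=shot('side','s20');crop(s,310,100,460,250,4,'s20c')"
```

```text
shift mm [331.7  62.5   3.3] rot 6.5 | tcp [0.4237 0.0573 0.1391] jaw 0.0 tilt [ 0.0037 -0.0001] w 0.489 t 31.6 F [-0.8 -0.1 -1. ]
```

View pics/s20c.png

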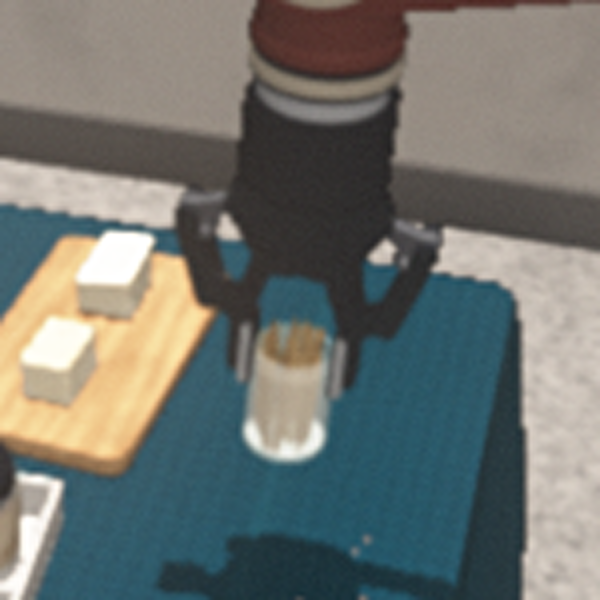

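The stick jar is held upright. Carrying it to the box.

>>> apply_moves --commands '[{"linear": [0.01, 0.002, 0], "delta_rot": [0, 0, 0], "fingers": 255}, {"linear": [0.033, 0.006, 0], "delta_rot": [0, 0, 1], "fingers": 255}, {"linear": [0.065, 0.012, 0], "delta_rot": [0, 0, 2], "fingers": 255}, {"linear": [0.1, 0.019, 0], "delta_rot": [0, 0, 3], "fingers": 255}, {"linear": [0.135, 0.0255, 0], "delta_rot": [0, 0, 4], "fingers": 255}, {"linear": [0.17, 0.032, 0], "delta_rot": [0, 0, 5], "fingers": 255}, {"linear": [0.205, 0.0385, 0], "delta_rot": [0, 0, 6], "fingers": 255}, {"linear": [0.24, 0.045, 0], "delta_rot": [0, 0, 6.5], "fingers": 255}]'

```text
time: 32.45
tool_pos: [0.4662, 0.299, 0.1338]
tool_rot: [-0.001, 0.746, 0.666, -0.002]
contact_force: [1.0, -0.4, -0.9]
gripper_width: 0.481
```

```bash
python3 -c "
from h import *
plan(.486,.389,.11,-6.5)"
```

```text
shift mm [91.7  9.7 23.6] rot 0.0 | tcp [0.4662 0.299  0.1338] jaw -6.5 tilt [-0.0036 -0.0015] w 0.481 t 32.45 F [ 1.  -0.4 -0.9]
```

>>> apply_moves --commands '[{"linear": [0.03, 0.003, 0], "delta_rot": [0, 0, 0], "fingers": 255}, {"linear": [0.055, 0.006, 0], "delta_rot": [0, 0, 0], "fingers": 255}, {"linear": [0.075, 0.008, 0.004], "delta_rot": [0, 0, 0], "fingers": 255}, {"linear": [0.086, 0.0095, 0.012], "delta_rot": [0, 0, 0], "fingers": 255}, {"linear": [0.0915, 0.0095, 0.02], "delta_rot": [0, 0, 0], "fingers": 255}, {"linear": [0.0915, 0.0095, 0.026], "delta_rot": [0, 0, 0], "fingers": 255}, {"linear": [0.0915, 0.0095, 0.026], "delta_rot": [0, 0, 0], "fingers": 255}, {"linear": [0.0915, 0.0095, 0.026], "delta_rot": [0, 0, 0], "fingers": 255}]'

```text
time: 33.25
tool_pos: [0.4871, 0.3863, 0.1098]
tool_rot: [-0.0, 0.746, 0.666, -0.001]
contact_force: [-0.0, -0.2, -0.7]
gripper_width: 0.485
```

```bash
python3 -c "
from h import *
plan(.486,.389,.042,-6.5)
s=shot('side','s21');crop(s,240,200,420,400,3,'s21c')"
```

```text
shift mm [ 2.6 -1.3 67.8] rot -0.0 | tcp [0.4871 0.3863 0.1098] jaw -6.5 tilt [-0.0008 -0.0006] w 0.485 t 33.25 F [-0.  -0.2 -0.7]
```

View pics/s21c.png

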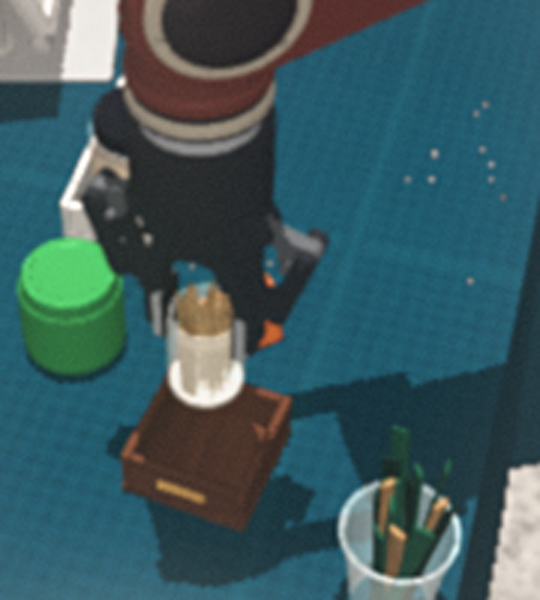

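>>> apply_moves --commands '[{"linear": [0.001, -0.001, 0.01], "delta_rot": [0, 0, 0], "fingers": 255}, {"linear": [0.002, -0.001, 0.022], "delta_rot": [0, 0, 0], "fingers": 255}, {"linear": [0.002, -0.001, 0.035], "delta_rot": [0, 0, 0], "fingers": 255}, {"linear": [0.002, -0.001, 0.046], "delta_rot": [0, 0, 0], "fingers": 255}, {"linear": [0.002, -0.001, 0.055], "delta_rot": [0, 0, 0], "fingers": 255}, {"linear": [0.002, -0.001, 0.061], "delta_rot": [0, 0, 0], "fingers": 255}, {"linear": [0.002, -0.001, 0.064], "delta_rot": [0, 0, 0], "fingers": 255}, {"linear": [0.002, -0.001, 0.066], "delta_rot": [0, 0, 0], "fingers": 255}]'

```text
time: 34.1
tool_pos: [0.4866, 0.3893, 0.0442]
tool_rot: [0.0, 0.746, 0.666, 0.0]
contact_force: [-0.3, -0.6, -1.2]
gripper_width: 0.484
```

>>> apply_moves --commands '[{"linear": [0, 0, 0.0005], "delta_rot": [0, 0, 0], "fingers": 255}, {"linear": [0, 0, 0.001], "delta_rot": [0, 0, 0], "fingers": 255}, {"linear": [0, 0, 0.0015], "delta_rot": [0, 0, 0], "fingers": 255}, {"linear": [0, 0, 0.002], "delta_rot": [0, 0, 0], "fingers": 255}, {"linear": [0, 0, 0.002], "delta_rot": [0, 0, 0], "fingers": 255}, {"linear": [0, 0, 0.002], "delta_rot": [0, 0, 0], "fingers": 255}, {"linear": [0, 0, 0.002], "delta_rot": [0, 0, 0], "fingers": 255}, {"linear": [0, 0, 0.002], "delta_rot": [0, 0, 0], "fingers": 255}]'

```text
time: 34.9
tool_pos: [0.487, 0.3896, 0.0436]
tool_rot: [0.0, 0.746, 0.666, 0.001]
contact_force: [-1.9, -1.3, 4.9]
gripper_width: 0.487
```

```bash
python3 -c "
from h import *
plan(.486,.389,.042,-6.5)
s=shot('side','s22');crop(s,240,200,420,400,3,'s22c')"
```

```text
shift mm [-0.7 -0.9  1.6] rot 0.0 | tcp [0.487  0.3896 0.0436] jaw -6.5 tilt [0.0008 0.0006] w 0.487 t 34.9 F [-1.9 -1.3  4.9]
```

View pics/s22c.png

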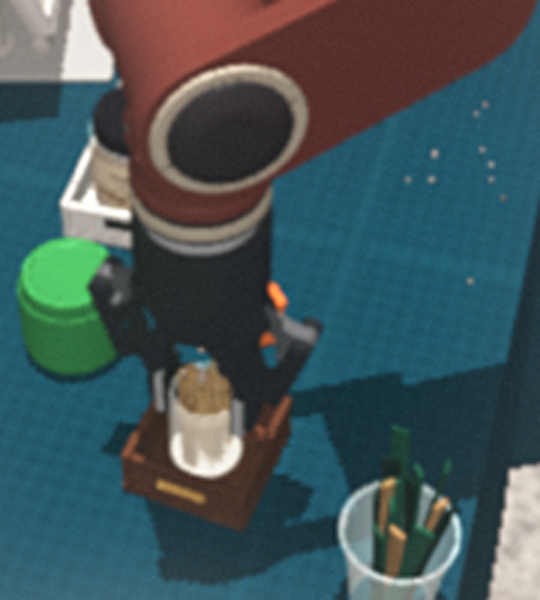

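The jar is seated in the box. I'll open partly, to keep well clear of the green jar, and rise.

>>> apply_moves --commands '[{"linear": [0, 0, -0.001], "delta_rot": [0, 0, 0], "fingers": 115}, {"linear": [0, 0, -0.001], "delta_rot": [0, 0, 0], "fingers": 90}, {"linear": [0, 0, -0.001], "delta_rot": [0, 0, 0], "fingers": 60}, {"linear": [0, 0, -0.001], "delta_rot": [0, 0, 0], "fingers": 60}, {"linear": [0, 0, -0.01], "delta_rot": [0, 0, 0], "fingers": 60}, {"linear": [0, 0, -0.035], "delta_rot": [0, 0, 0], "fingers": 60}, {"linear": [0, 0, -0.075], "delta_rot": [0, 0, 0], "fingers": 60}, {"linear": [0, 0, -0.115], "delta_rot": [0, 0, 0], "fingers": 60}]'

```text
time: 35.75
tool_pos: [0.486, 0.3889, 0.1583]
tool_rot: [-0.0, 0.746, 0.666, -0.001]
contact_force: [1.0, 0.1, 0.4]
gripper_width: 0.764
```

```bash
python3 -c "
from h import *
plan(.42,.0,.25,0)
s=shot('side','s23');crop(s,200,130,430,420,2,'s23c')"
```

```text
shift mm [-394.   -22.   -91.3] rot -6.5 | tcp [0.486  0.3889 0.1583] jaw -6.5 tilt [-0.0012 -0.0007] w 0.764 t 35.75 F [1.  0.1 0.4]
```

View pics/s23c.png

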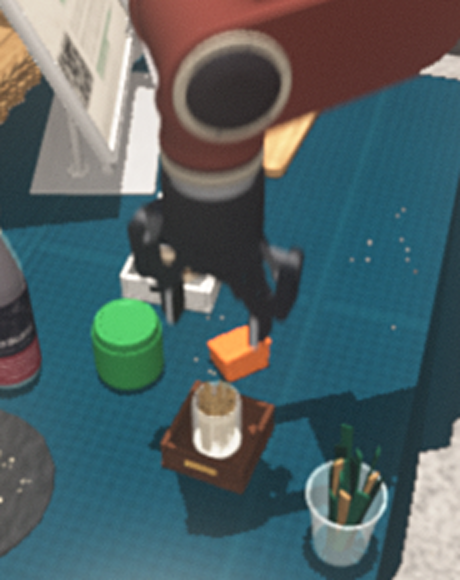

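Moving the arm clear for a final check.

>>> apply_moves --commands '[{"linear": [-0.01, 0, -0.01], "delta_rot": [0, 0, 0], "fingers": 60}, {"linear": [-0.04, -0.002, -0.03], "delta_rot": [0, 0, 0], "fingers": 60}, {"linear": [-0.08, -0.004, -0.05], "delta_rot": [0, 0, 0], "fingers": 60}, {"linear": [-0.125, -0.007, -0.07], "delta_rot": [0, 0, 0], "fingers": 60}, {"linear": [-0.17, -0.009, -0.09], "delta_rot": [0, 0, 0], "fingers": 60}, {"linear": [-0.215, -0.012, -0.09], "delta_rot": [0, 0, 0], "fingers": 60}, {"linear": [-0.26, -0.014, -0.09], "delta_rot": [0, 0, 0], "fingers": 60}, {"linear": [-0.3, -0.016, -0.09], "delta_rot": [0, 0, 0], "fingers": 60}]'

```text
time: 36.6
tool_pos: [0.4354, 0.0908, 0.2463]
tool_rot: [-0.0, 0.746, 0.666, -0.001]
contact_force: [-0.1, -0.3, 0.5]
gripper_width: 0.768
```

```bash
python3 -c "
from h import *
plan(.36,-.30,.25,-30)"
```

```text
shift mm [-396.8  -30.8   -3.3] rot 23.5 | tcp [0.4354 0.0908 0.2463] jaw -6.5 tilt [-0.0015 -0.0005] w 0.768 t 36.6 F [-0.1 -0.3  0.5]
```

>>> apply_moves --commands '[{"linear": [-0.045, -0.003, 0], "delta_rot": [0, 0, 0], "fingers": 60}, {"linear": [-0.09, -0.007, 0], "delta_rot": [0, 0, 3], "fingers": 60}, {"linear": [-0.135, -0.01, 0], "delta_rot": [0, 0, 6], "fingers": 60}, {"linear": [-0.18, -0.014, 0], "delta_rot": [0, 0, 9], "fingers": 60}, {"linear": [-0.225, -0.017, 0], "delta_rot": [0, 0, 12], "fingers": 60}, {"linear": [-0.27, -0.021, 0], "delta_rot": [0, 0, 15], "fingers": 60}, {"linear": [-0.31, -0.024, 0], "delta_rot": [0, 0, 18], "fingers": 60}, {"linear": [-0.34, -0.026, 0], "delta_rot": [0, 0, 20], "fingers": 60}]'

```text
time: 37.4
tool_pos: [0.3709, -0.2438, 0.2461]
tool_rot: [-0.001, 0.851, 0.525, -0.001]
contact_force: [1.4, 0.1, 0.1]
gripper_width: 0.769
```

>>> apply_moves --commands '[{"linear": [-0.02, 0, 0], "delta_rot": [0, 0, 0], "fingers": 60}, {"linear": [-0.04, 0, 0], "delta_rot": [0, 0, 0], "fingers": 60}, {"linear": [-0.05, 0, 0], "delta_rot": [0, 0, 0], "fingers": 60}, {"linear": [-0.05, 0, 0], "delta_rot": [0, 0, 0], "fingers": 60}, {"linear": [-0.05, 0, 0], "delta_rot": [0, 0, 0], "fingers": 60}, {"linear": [-0.05, 0, 0], "delta_rot": [0, 0, 0], "fingers": 60}, {"linear": [-0.05, 0, 0], "delta_rot": [0, 0, 0], "fingers": 60}, {"linear": [-0.05, 0, 0], "delta_rot": [0, 0, 0], "fingers": 60}]'

```text
time: 38.2
tool_pos: [0.3508, -0.2863, 0.2474]
tool_rot: [0.0, 0.85, 0.527, 0.0]
contact_force: [0.6, -0.4, -0.0]
gripper_width: 0.761
```

```bash
python3 - <<'E'
from meas import *
print(state()['time'],state()['tool_pos'])
s=shot('side','sF');t=shot('top','tF');crop(t,190,180,490,340,2.6,'tFc');crop(s,150,140,450,420,2.1,'sFc')
hsv=cv2.cvtColor(t,cv2.COLOR_BGR2HSV).astype(int);H,S,V=hsv[...,0],hsv[...,1],hsv[...,2]
for nm,uv,z in (('A',(450,234),.053),('B',(409,230),.047)):
    print(nm,rect('top',best((S<75)&(V>130),uv)[0],z))
a=cv2.imread('pics/top0.png');d=cv2.absdiff(a,t).max(2)
for nm,b in (('cup',(160,300,205,340)),('bottle',(205,135,250,195)),('green',(230,200,268,240)),('orange',(246,248,278,280))):
    x0,y0,x1,y1=b;print(nm,(d[y0:y1,x0:x1]>40).sum())
E
```

```text
38.2 [ 0.35082902 -0.28625478  0.24738873]
A (array([ 576.3, -170.5]), [36.6, 54.2], 88.5)
B (array([587.1, -70.8]), [33.8, 50.6], 83.0)
cup 0
bottle 0
green 0
orange 0
```

View pics/tFc.png

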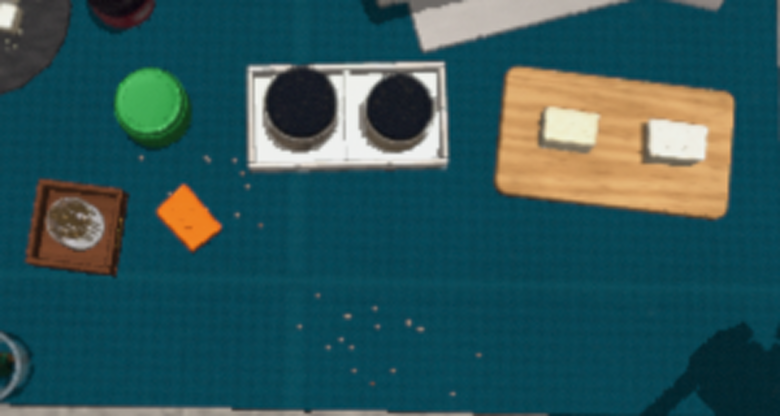

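View pics/sFc.png

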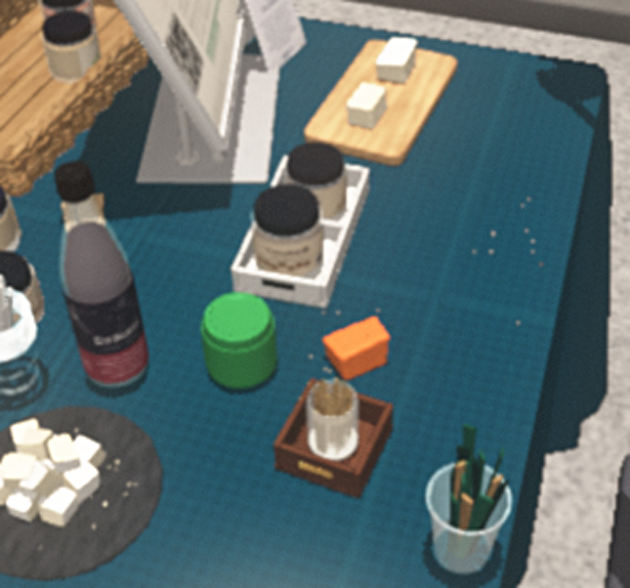

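```bash
python3 -c "
from plant import job_done
print(job_done())"
```

```text
the job is handed in; nothing more can be done
None
```

The job is done and handed in at about 38 s, in the order asked. Both pale cheese blocks went onto the board, then one black-lidded jar into each caddy bay, then the stick jar into the dark box. Each was lowered until the wrist felt it touch (about 5–10 N) before release.

- **Cheese blocks:** the final pictures show both lying flat, centred at about (0.576, -0.171) and (0.587, -0.071). The gap between them is about 45 mm, with about 35 mm to the board's nearest edges.
- **Jars:** the two spread jars and the stick jar stand upright inside their containers.
- **Left alone:** the areas round the juice bottle, cutlery cup, green jar and orange block look the same as in the first picture.
- **Disagreements:** after the lifts, the measured tool height differed from the summed commanded height by up to about 4 mm. I relied on the commanded heights and the contact force for setting down. Nothing else failed or disagreed.

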